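# Stow the glass floats in the lidded tin

## Task

Stow the floats for the winter: take the lid off the metal tin and park it flat, balanced across the narrow wooden trestle, then put every glass float standing in the crate upright into the tin's wells. How deep the packing in each well lies is unknown, so lower each float gently until it touches and only then let go; never drop or ram one. When all are in, put the lid back fully seated on the tin, and leave the other things on the shelf where they are.

Things in the scene. Friction and masses are not known exactly. Their poses are not given: they have to be found in the camera images.
- tin: fixed open-topped metal tin, outside 212 mm (its x) by 276 mm (its y), 140 mm high, walls 6 mm; origin at the centre of its underside, z up. A 6 mm dividing wall along y at x = 0, its top 90 mm above the underside, splits it into two wells, each 97 mm (x) by 264 mm (y) inside
- well_a (a point): middle of the tin's well on its + x side, at the height of the tin's rim (140 mm above its underside); axes as the tin's. Flat, slightly springy cork packing (yields 4 mm at 10 N) covers the well's floor; its top lies anywhere from 15 to 55 mm above the tin's underside, not reported and different in each well. A well takes two floats side by side along y, e.g. 46 mm either side of this point
- well_b (a point): middle of the tin's well on its - x side, at the height of the tin's rim (140 mm above its underside); axes as the tin's. Flat, slightly springy cork packing (yields 4 mm at 10 N) covers the well's floor; its top lies anywhere from 15 to 55 mm above the tin's underside, not reported and different in each well. A well takes two floats side by side along y, e.g. 46 mm either side of this point
- lid: loose steel lid, 0.36 to 0.54 kg, at first seated on the tin, axes along the tin's; origin: centre of its flat underside. Below, a plug 188 (x) x 252 (y) x 10 mm (6 mm play all round in the tin's mouth); above it a plate 218 x 282 x 5 mm. Seated, the plate lies on the rim and the origin is 130 mm above the tin's underside
- lid_bar (a point): middle of the lid's raised handle bar, 54 mm above the lid's underside: a straight bar 120 mm long along the lid's y, 14 mm wide (x), 14 mm thick, on two posts centred 55 mm either side of this point; 32 mm of free height under it
- trestle: fixed narrow wooden trestle; its flat top rail is 36 mm wide (its x), 200 mm long (its y), top 90 mm above its origin, which is at the centre of its foot on the shelf. The parked lid lies flat on the rail with its middle over the rail (else it tips off), best with its y along the rail's y; the space around it is clear for the lid
- crate: fixed low wooden crate, 222 x 222 mm, 36 mm high, walls and floor 6 mm; origin at the centre of its underside. It holds the floats; it may stand left or right of the tin, the trestle on the other side
- float1: green glass float standing upright (absent in some runs): a 58 mm diameter cylinder, straight up to about 52 mm, then rounded to a 28 mm brass-banded neck, 70 mm high in all; about 0.16 kg (0.11 to 0.21); origin at the centre of its foot, z up
- float2: green glass float standing upright (absent in some runs): a 58 mm diameter cylinder, straight up to about 52 mm, then rounded to a 28 mm brass-banded neck, 70 mm high in all; about 0.16 kg (0.11 to 0.21); origin at the centre of its foot, z up
- float3: green glass float standing upright (absent in some runs): a 58 mm diameter cylinder, straight up to about 52 mm, then rounded to a 28 mm brass-banded neck, 70 mm high in all; about 0.16 kg (0.11 to 0.21); origin at the centre of its foot, z up
- float4: green glass float standing upright (absent in some runs): a 58 mm diameter cylinder, straight up to about 52 mm, then rounded to a 28 mm brass-banded neck, 70 mm high in all; about 0.16 kg (0.11 to 0.21); origin at the centre of its foot, z up
- reel: bystander, to be left alone: black plastic line reel lying flat, 84 mm across, 66 mm high; origin at the centre of its underside
- spinner: bystander, to be left alone: flat stainless spinner blade lying down, 110 x 24 x 9 mm; origin at the centre of its underside
- bobber: bystander, to be left alone: small orange bobber, 46 mm across, 74 mm high; origin at the centre of its underside
- mug: bystander, to be left alone: white mug, 80 mm across, 90 mm high; origin at the centre of its underside
- oil_bottle: bystander, to be left alone: grey plastic oil bottle, 60 mm across, 150 mm high; origin at the centre of its underside
- grease_tin: bystander, to be left alone: round steel grease tin, 76 mm across, 60 mm high; origin at the centre of its underside
- sanding_block: bystander, to be left alone: cork sanding block, 60 x 100 x 35 mm; origin at the centre of its underside

How it is judged:
By the outcome, as a careful person would: the job done as asked, in the order asked, and still so for the second after the job is handed in, with the robot touching nothing.
Of float1, float2, float3, float4 only 3 to 4 are there at a start; the rules pass over those that are not, and their reading is None.
At some moment in a run one of float1, float2, float3, float4 may be knocked a few centimetres aside while the robot is not near it.
It also fails if it takes over 210 s, if anything falls off the work surface, if the arm or the gripper's body presses on something with over 40 N, if the wrist force passes 120 N, or if a joint passes its speed limit or range.

## Robot

A 6-joint arm with a two-finger parallel gripper is mounted at the origin on the work surface. World frame = base frame: x ahead of the robot, y to its left, z up, the work surface at z = 0. Lengths are in m, angles in rad, forces in N, time in s.
With the tool pointing down it reaches from about 0.275 to 0.775 m from the base axis. Payload 14.6 kg.
Tool frame: the origin (TCP) lies at the very end of the fingers, on their centre line; the grasp point (between the pads) lies 19 mm behind it; z points along the fingers, y is the direction in which the jaws open and shut (so a half turn about z gives the same grasp; the last joint's range is limited). The gripper opens to 85 mm and grips with 20 to 120 N. Pads are 22 mm wide; open, the fingers measure 114 mm over their backs; the gripper's body (76 mm by 85 mm) begins 54 mm behind the grasp point. The pads swing forward as they close: fully open they stand 13 mm farther back than shut.
Start: joints at [0.989, 0.263, -0.048, 1.259, 0, 1.415], TCP at [0.217, 0.478, 0.231] pointing down, gripper open.
Joint ranges: [-2.65, 2.65], [-0.89, 1.7], [-1.18, 1.37], [-2.13, 2.11], [-1.35, 1.29], [-3.14, 3.14]. Speed limits (rad/s): [1.89, 1.89, 2.57, 2.79, 3.14, 3.14].

## Interface

Orientations are given as a unit quaternion [x, y, z, w].
In Python, from workcell import monitor, imaging, ticket gives the robot as it stands.
- The arm moves only by the tool send_rows, never from a script. Its argument "increments" is a list that holds one entry, the list of rows, each a list of 6 numbers: the shift along the tool's x, y, z in units of 300 mm (1.0 is 300 mm), then the turn, a rotation vector about the tool's x, y, z in units of 90 degrees (1.0 is 90 degrees). In form: [[[tx, ty, tz, rx, ry, rz], ...]]. A call has 1 to 10 rows; each row is the pose to reach, as a shift and turn from the pose commanded when the call began, along the tool's axes at that moment; what a row does not reach only later rows make up. A row lasts 1/10 s, in which the tool goes at most 50 mm and 8.59 degrees, less where a joint would pass 70% of its speed; a pose out of reach is approached as far as the arm can. A call with a number of a shift or a turn outside -1 to 1 is refused whole. A call with a gripper value outside its range is refused whole. "hand" is the closure, from 0 (fully open) to 1 (shut), set as the call begins (left out, the last holds). The fingers move at their own pace and stop on an object; "grip_force" is the grip in N (left out, the last holds). Time passes only in rows, so rows that repeat a pose let the fingers close. It gives the time, the measured TCP pose, the force and the opening at its end, in the units of the state.
- monitor.get_state(): the state, without advancing time (a new reading comes with each control period).
- imaging.snapshot(name): name is "scene" or "top" or "wrist"; returns the picture (384x512x3 uint8, blue, green, red); there is no depth.
- imaging.get_calibration(name): a dict with "mtx" (3x3 intrinsics, pixels), "dist_coeffs" ([k1, k2, p1, p2, k3] as OpenCV has them; the pictures are not rectified), "extrinsics" (4x4, takes a point from camera to world coordinates). Camera axes: x right, y down, z forward; pixel columns grow to the right and rows downward; lengths in m; the calibration is good to about 2 mm. A picture is of the moment at which its call begins: read the wrist's pose just before it. get_calibration takes no time and is no camera call; for the wrist camera it gives the pose at the moment of the call.
- ticket.close_job(): hands the job in, once; it reports no verdict.
The state is a dict: "time_s": time; "q": joint angles; "joint_velocities": joint speeds; "tau": joint torques, N m; "eef_pos": TCP position; "tool_rot": TCP orientation; "wrist_force": force on the tool from outside, world axes, zero at the start; "ft_torque": the same for the moment, N m; "gripper_width": finger opening in m.
Only numpy, scipy, OpenCV 4.12 (cv2) and the standard library are available. Lean on these libraries where they do the work, as an engineer would, in place of code of your own. Each camera call takes 0.05 s, during which the arm holds its last target. There are 200 camera calls.

## Working session

There is one attempt and no reset: what is moved stays moved. The work goes in short steps, Python scripts to look and compute and a tool call to move; the robot and the scene stay as the last step left them, time stands still between calls to the robot, and variables do not carry over. Pictures are saved under pics/ and viewed, about 12 in all and at most 16, crops included, and the job is handed in when it is done.

Besides the shell and the picture viewer there is one more tool, called as name([rows], argument=value, ...), one row to a line, values as JSON. send_rows: Moves the arm, as the interface text tells. Its arguments: {"type":"object","properties":{"increments":{"type":"array","items":{"type":"array","items":{"type":"array","items":{"type":"number","minimum":-1,"maximum":1}}}},"hand":{"type":"number"},"grip_force":{"type":"number"}},"required":["increments"]}

```bash
mkdir -p pics; ls
cat > h.py <<'E'
import numpy as np, cv2
from workcell import monitor, imaging, ticket
from scipy.spatial.transform import Rotation as R
def st():
    s=monitor.get_state(); return s
def ray(name,uv,z,c=None):
    c=c or imaging.get_calibration(name)
    p=cv2.undistortPoints(np.array(uv,float).reshape(-1,1,2),np.array(c["mtx"]),np.array(c["dist_coeffs"])).reshape(-1,2)
    T=np.array(c["extrinsics"]); d=np.c_[p,np.ones(len(p))]@T[:3,:3].T; o=T[:3,3]
    return o+d*((z-o[2])/d[:,2])[:,None]
def proj(name,P,c=None):
    c=c or imaging.get_calibration(name); T=np.linalg.inv(np.array(c["extrinsics"]))
    P=np.array(P,float).reshape(-1,3)
    return cv2.projectPoints(P,cv2.Rodrigues(T[:3,:3])[0],T[:3,3],np.array(c["mtx"]),np.array(c["dist_coeffs"]))[0].reshape(-1,2)
E
python3 - <<'E'
from h import *
s=st(); print({k:np.round(v,3) for k,v in s.items()})
for n in ["top","scene","wrist"]:
    c=imaging.get_calibration(n); im=imaging.snapshot(n); cv2.imwrite(f"pics/{n}0.png",im); print(n,np.round(c["extrinsics"],3).tolist(),np.round(c["mtx"],1).tolist())
a=cv2.imread("pics/top0.png"); cv2.imwrite("pics/top0b.png",cv2.resize(a,(800,600),interpolation=cv2.INTER_CUBIC))
E
```

```text
pics
{'time_s': np.float64(0.0), 'q': array([ 0.989,  0.264, -0.049,  1.259,  0.   ,  1.415]), 'joint_velocities': array([-0.001,  0.   , -0.   , -0.001, -0.   ,  0.001]), 'tau': array([ 1.0000e-03, -6.3762e+01,  3.8457e+01,  1.4000e-02, -0.0000e+00,
        0.0000e+00]), 'eef_pos': array([0.217, 0.478, 0.231]), 'tool_rot': array([ 0.212,  0.977, -0.   , -0.   ]), 'wrist_force': array([-0.202,  0.168,  0.197]), 'ft_torque': array([-0.006, -0.027, -0.053]), 'gripper_width': np.float64(0.086)}
top [[0.027, -0.991, 0.127, 0.465], [-1.0, -0.026, 0.008, -0.004], [-0.005, -0.128, -0.992, 1.139], [0.0, 0.0, 0.0, 1.0]] [[394.6, 0.0, 250.9], [0.0, 394.6, 198.3], [0.0, 0.0, 1.0]]
scene [[-0.372, 0.737, -0.565, 1.098], [0.928, 0.291, -0.231, 0.229], [-0.006, -0.61, -0.792, 0.863], [0.0, 0.0, 0.0, 1.0]] [[355.2, 0.0, 250.3], [0.0, 355.2, 189.6], [0.0, 0.0, 1.0]]
wrist [[0.415, 0.867, 0.275, 0.147], [0.91, -0.394, -0.128, 0.51], [-0.003, 0.303, -0.953, 0.373], [0.0, 0.0, 0.0, 1.0]] [[344.8, 0.0, 254.1], [0.0, 344.8, 190.8], [0.0, 0.0, 1.0]]
```

View pics/top0b.png

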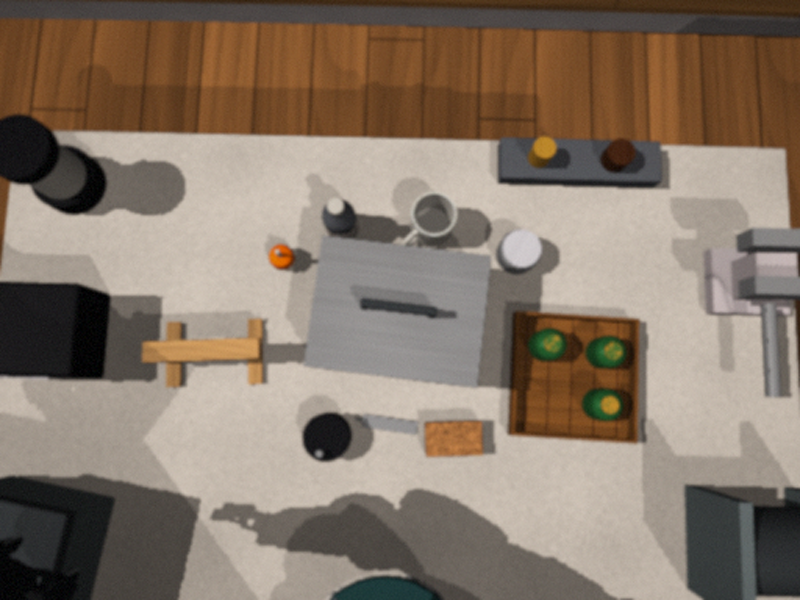

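View pics/scene0.png

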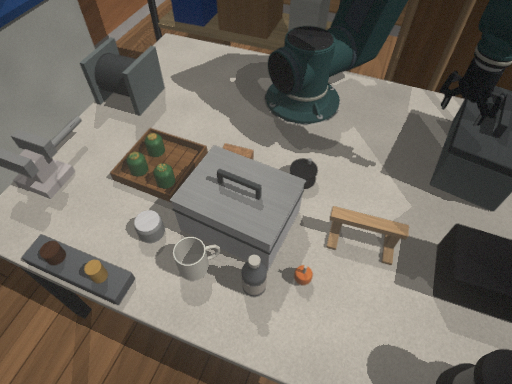

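Three floats at (548,345), (608,352) and (606,404) in the scaled top view. The crate is on the right (-y) and the trestle on the left. The lid is seated, with its bar from about (362,304) to (437,311). Next I measure these by mask.

```bash
cat > m.py <<'E'
from h import *
a=cv2.imread("pics/top0.png"); hsv=cv2.cvtColor(a,cv2.COLOR_BGR2HSV); c=imaging.get_calibration("top")
def rect(m,roi,z,name,k=1):
    M=np.zeros_like(m); x0,y0,x1,y1=roi; M[y0:y1,x0:x1]=m[y0:y1,x0:x1]
    cs=sorted(cv2.findContours(M,0,2)[0],key=cv2.contourArea)[-k:]
    for q in cs:
        b=cv2.boxPoints(cv2.minAreaRect(q)); P=ray("top",b,z,c)[:,:2]
        e=[P[1]-P[0],P[2]-P[1]]; 
        print(name,"px",b.mean(0).round(1),"ctr",P.mean(0).round(4),"len",[round(np.linalg.norm(v),4) for v in e],"ang",[round(np.degrees(np.arctan2(v[1],v[0]))%180,1) for v in e])
H,S,V=cv2.split(hsv)
blu=((S<60)&(V>70)&(V<145)).astype(np.uint8)*255
gray=cv2.cvtColor(a,cv2.COLOR_BGR2GRAY)
print("lidpix",a[180,215],a[215,290],a[170,240],"table",a[270,240],"bar",a[196,255],"rail",a[224,130],"float",a[222,350], "crate",a[262,350])
rect(blu,(190,145,318,250),.145,"lid")
rect(((V<70)).astype(np.uint8)*255,(225,185,285,210),.191,"bar")
rect(((S>90)&(H<25)&(V>100)).astype(np.uint8)*255,(88,200,172,250),.09,"rail")
rect(((H>40)&(H<90)&(S>80)).astype(np.uint8)*255,(325,200,410,280),.04,"float",3)
E
python3 m.py
```

```text
lidpix [141 143 144] [145 145 148] [141 141 143] table [148 149 151] bar [59 56 53] rail [ 90 151 200] float [ 51 123 141] crate [ 34  65 109]
lid px [253.5 196. ] ctr [ 0.6007 -0.0026] len [np.float64(0.3283), np.float64(0.2616)] ang [np.float64(91.5), np.float64(0.3)]
bar px [255.  196.6] ctr [ 0.5909 -0.0066] len [np.float64(0.0145), np.float64(0.1179)] ang [np.float64(175.2), np.float64(84.6)]
rail px [128.8 225.8] ctr [0.5176 0.3273] len [np.float64(0.2095), np.float64(0.1097)] ang [np.float64(93.7), np.float64(5.3)]
float px [349.5 220. ] ctr [ 0.5523 -0.2718] len [np.float64(0.0643), np.float64(0.0503)] ang [np.float64(91.5), np.float64(179.5)]
float px [388. 225.] ctr [ 0.5411 -0.379 ] len [np.float64(0.0671), np.float64(0.0502)] ang [np.float64(91.5), np.float64(178.8)]
float px [385.5 258.5] ctr [ 0.4486 -0.3706] len [np.float64(0.0692), np.float64(0.0518)] ang [np.float64(91.5), np.float64(178.9)]
```

```bash
cat >> m.py <<'E'
print("----")
w=((S>90)&(H<25)&(V>100)).astype(np.uint8)*255
w=cv2.morphologyEx(w,cv2.MORPH_OPEN,np.ones((1,30),np.uint8)); rect(w,(88,200,172,250),.09,"rail")
P=ray("top",np.array([[324,238],[491,256],[476,385],[305,367]])/1.5625,.145,c)[:,:2]
print("lid corners",P.round(3).tolist(),P.mean(0), [np.linalg.norm(P[i]-P[i-1]).round(3) for i in range(4)],[np.degrees(np.arctan2(*(P[i]-P[i-1])[::-1])).round(1) for i in range(4)])
y=((H>12)&(H<35)&(S>90)&(V>110)).astype(np.uint8)*255
rect(y,(330,205,402,270),.076,"neck",4)
P=ray("top",np.array([[325,257]])/1.5625*0+np.array([[281/1.5625,257/1.5625],[340/1.5625,215/1.5625],[433/1.5625,215/1.5625],[520/1.5625,250/1.5625],[327/1.5625,436/1.5625],[454/1.5625,438/1.5625]]),.06,c); print("bobber,oil,mug,grease,reel,block",P[:,:2].round(3).tolist())
P=ray("top",np.array([[513,312],[640,320],[636,441],[510,434]])/1.5625,.036,c)[:,:2]; print("crate",P.round(3).tolist(),P.mean(0))
E
python3 m.py | sed -n '/----/,$p'
```

```text
----
rail px [129.5 223.9] ctr [0.5223 0.3258] len [np.float64(0.2072), np.float64(0.037)] ang [np.float64(93.1), np.float64(4.6)]
lid corners [[0.709, 0.119], [0.686, -0.156], [0.475, -0.134], [0.496, 0.141]] [ 0.5915288  -0.00753179] [np.float64(0.214), np.float64(0.277), np.float64(0.212), np.float64(0.276)] [np.float64(-5.9), np.float64(-94.8), np.float64(173.9), np.float64(85.6)]
neck px [389.5 242. ] ctr [ 0.4931 -0.37  ] len [np.float64(0.0457), np.float64(0.0267)] ang [np.float64(91.5), np.float64(178.9)]
neck px [391.7 210.5] ctr [ 0.578  -0.3774] len [np.float64(0.0227), np.float64(0.0515)] ang [np.float64(175.1), np.float64(87.4)]
neck px [362.4 208.5] ctr [ 0.5814 -0.2981] len [np.float64(0.0309), np.float64(0.0954)] ang [np.float64(162.8), np.float64(74.0)]
neck px [357.5 250. ] ctr [ 0.47   -0.2841] len [np.float64(0.1102), np.float64(0.1008)] ang [np.float64(91.5), np.float64(179.3)]
bobber,oil,mug,grease,reel,block [[0.693, 0.205], [0.773, 0.103], [0.777, -0.065], [0.717, -0.221], [0.382, 0.11], [0.384, -0.108]]
crate [[0.608, -0.213], [0.6, -0.442], [0.385, -0.43], [0.392, -0.209]] [ 0.49636737 -0.32360005]
```

```bash
cat >> h.py <<'E'
def go(xyz,yang,n=None,frac=1.0):
    """increments to TCP xyz, tool down, tool-y heading yang deg (nearest of the given)"""
    s=st(); p=np.array(s["eef_pos"]); R0=R.from_quat(s["tool_rot"])
    t=np.radians(yang); y=np.array([np.cos(t),np.sin(t),0]); z=np.array([0,0,-1.]); x=np.cross(y,z)
    Rt=R.from_matrix(np.c_[x,y,z]); d=R0.inv().apply(np.array(xyz)-p); r=(R0.inv()*Rt).as_rotvec()
    q=s["q"]; cur=R0.apply([0,1,0]); print("pos",p.round(4),"yang",np.degrees(np.arctan2(cur[1],cur[0])).round(1),"q",np.round(q,2),"w",round(float(s["gripper_width"]),4),"F",np.round(s["wrist_force"],2),"t",round(float(s["time_s"]),1))
    print("full row",np.r_[d/.3,r/(np.pi/2)].round(4).tolist(),"rows>=",int(np.ceil(max(np.linalg.norm(d)/.05,np.degrees(np.linalg.norm(r))/8.59))))
E
python3 -c "
from h import *
go([.4,.24,.31],30);go([.591,-.007,.31],-5.2)"
```

```text
pos [0.2172 0.4777 0.2309] yang 65.5 q [ 0.99  0.26 -0.05  1.26  0.    1.42] w 0.0851 F [-0.58  0.85 -0.49] t 0.1
full row [-0.8826, -0.4693, -0.2633, -0.0005, 0.0001, 0.3949] rows>= 7
pos [0.2172 0.4777 0.2309] yang 65.5 q [ 0.99  0.26 -0.05  1.26  0.    1.42] w 0.0851 F [-0.58  0.85 -0.49] t 0.1
full row [-1.803, -0.9552, -0.263, -0.0005, 0.0002, 0.786] rows>= 13
```

send_rows([
  [[-0.13, -0.07, -0.04, 0, 0, 0.06], [-0.26, -0.14, -0.08, 0, 0, 0.12], [-0.39, -0.21, -0.12, 0, 0, 0.18], [-0.52, -0.28, -0.16, 0, 0, 0.24], [-0.65, -0.35, -0.2, 0, 0, 0.3], [-0.78, -0.41, -0.24, 0, 0, 0.36], [-0.88, -0.47, -0.265, 0, 0, 0.395], [-0.88, -0.47, -0.265, 0, 0, 0.395]],
], hand=0)

```text
time_s: 0.95
eef_pos: [0.4015, 0.2377, 0.3113]
tool_rot: [0.503, 0.865, 0.0, 0.001]
wrist_force: [-0.2, 0.8, -1.1]
gripper_width: 0.0856
```

```bash
python3 -c "
from h import *
go([.591,-.007,.31],-5.2)"
```

```text
pos [0.4015 0.2377 0.3113] yang 29.7 q [ 0.36  0.15  0.02  1.44 -0.    1.41] w 0.0856 F [-0.24  0.79 -1.07] t 0.9
full row [-1.0214, 0.1454, 0.0053, 0.0007, 0.0003, 0.3873] rows>= 7
```

send_rows([
  [[-0.14, 0.02, 0, 0, 0, 0.06], [-0.28, 0.04, 0, 0, 0, 0.12], [-0.42, 0.06, 0, 0, 0, 0.18], [-0.56, 0.08, 0, 0, 0, 0.24], [-0.7, 0.1, 0, 0, 0, 0.3], [-0.84, 0.12, 0, 0, 0, 0.36], [-0.98, 0.14, 0, 0, 0, 0.387], [-1.0, 0.145, 0, 0, 0, 0.387], [-1.0, 0.145, 0, 0, 0, 0.387]],
])

```text
time_s: 1.85
eef_pos: [0.5873, 0.0019, 0.3098]
tool_rot: [0.736, 0.676, -0.0, -0.001]
wrist_force: [-0.0, -0.8, -0.5]
gripper_width: 0.0856
```

```bash
python3 -c "
from h import *
c=imaging.get_calibration('wrist');im=imaging.snapshot('wrist');cv2.imwrite('pics/w1.png',im);np.save('w1c.npy',c,allow_pickle=True)
go([.591,-.007,.165],-5.2)
print(proj('wrist',[[.591,-.007,.191],[.591+.06*.09,-.007+.06,.191]],c))"
```

```text
pos [0.5867 0.0028 0.3103] yang -4.8 q [-0.13  0.37  0.32  1.52  0.    1.52] w 0.0853 F [-0.21  0.85  0.54] t 1.9
full row [-0.0314, 0.0176, 0.4843, -0.0007, -0.0002, 0.0045] rows>= 3
[[259.08514184 193.55162925]
 [259.75898011 116.99366061]]
```

View pics/w1.png

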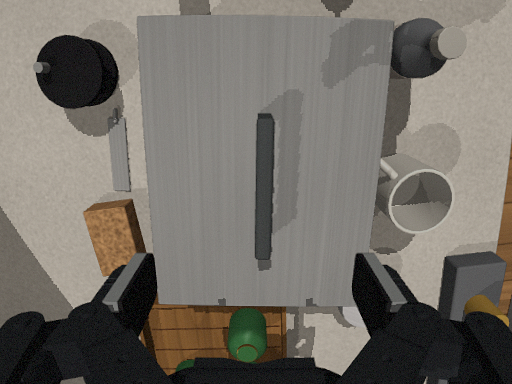

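The wrist view shows the bar from about (265,114) to (263,259), with the lid square in the picture.

```bash
python3 -c "
from h import *
c=np.load('w1c.npy',allow_pickle=True).item()
im=cv2.imread('pics/w1.png');g=cv2.cvtColor(im,6)
m=((g<75)*255).astype(np.uint8);M=0*m;M[100:275,245:285]=m[100:275,245:285]
q=max(cv2.findContours(M,0,2)[0],key=cv2.contourArea);b=cv2.boxPoints(cv2.minAreaRect(q));print(b)
P=ray('wrist',b,.191,c);print(P.round(4),P.mean(0))
K=np.array([[138,17],[392,20],[369,306],[160,301]]);P=ray('wrist',K,.145,c)[:,:2];print('lid',P.round(3).tolist(),P.mean(0))
"
```

```text
[[254.2655  258.94507]
 [256.4145  112.81493]
 [274.16064 113.0759 ]
 [272.01166 259.20602]]
[[ 0.5822 -0.0652  0.191 ]
 [ 0.5942  0.0563  0.191 ]
 [ 0.6073  0.055   0.191 ]
 [ 0.5972 -0.0667  0.191 ]] [ 0.59522529 -0.00514591  0.191     ]
lid [[0.502, 0.141], [0.714, 0.121], [0.698, -0.159], [0.476, -0.133]] [ 0.59746355 -0.00748405]
```

```bash
python3 -c "
from h import *
go([.5935,-.006,.165],-5.2)"
```

```text
pos [0.5867 0.0028 0.3103] yang -4.8 q [-0.13  0.37  0.32  1.52  0.    1.52] w 0.0853 F [-0.21  0.85  0.54] t 1.9
full row [-0.0274, 0.0256, 0.4843, -0.0007, -0.0002, 0.0045] rows>= 3
```

send_rows([
  [[-0.027, 0.0255, 0.06, 0, 0, 0.0045], [-0.027, 0.0255, 0.14, 0, 0, 0.0045], [-0.027, 0.0255, 0.22, 0, 0, 0.0045], [-0.027, 0.0255, 0.3, 0, 0, 0.0045], [-0.027, 0.0255, 0.37, 0, 0, 0.0045], [-0.027, 0.0255, 0.43, 0, 0, 0.0045], [-0.027, 0.0255, 0.47, 0, 0, 0.0045], [-0.027, 0.0255, 0.484, 0, 0, 0.0045], [-0.027, 0.0255, 0.484, 0, 0, 0.0045]],
])

```text
time_s: 2.8
eef_pos: [0.5936, -0.0059, 0.1658]
tool_rot: [0.738, 0.674, 0.0, -0.0]
wrist_force: [-0.2, -0.3, 0.6]
gripper_width: 0.0853
```

send_rows([
  [[0, 0, 0, 0, 0, 0], [0, 0, 0, 0, 0, 0], [0, 0, 0, 0, 0, 0], [0, 0, 0, 0, 0, 0], [0, 0, 0, 0, 0, 0], [0, 0, 0, 0, 0, 0], [0, 0, 0, 0, 0, 0], [0, 0, 0, 0, 0, 0]],
], hand=1, grip_force=70)

```text
time_s: 3.6
eef_pos: [0.594, -0.0066, 0.1659]
tool_rot: [0.739, 0.674, 0.0, 0.0]
wrist_force: [-0.4, 0.8, 5.1]
gripper_width: 0.0128
```

send_rows([
  [[0, 0, -0.01, 0, 0, 0], [0, 0, -0.03, 0, 0, 0], [0, 0, -0.06, 0, 0, 0], [0, 0, -0.1, 0, 0, 0], [0, 0, -0.1, 0, 0, 0], [0, 0, -0.1, 0, 0, 0]],
])

```text
time_s: 4.2
eef_pos: [0.594, -0.0065, 0.1957]
tool_rot: [0.739, 0.674, 0.0, 0.0]
wrist_force: [-0.6, 1.6, -3.4]
gripper_width: 0.0131
```

```bash
python3 -c "
from h import *
go([.594,-.0065,.27],-5.2);go([.522,.328,.27],3)"
```

```text
pos [ 0.594  -0.0065  0.1957] yang -5.2 q [-0.15  0.39  0.05  1.23  0.    1.51] w 0.0131 F [-0.61  1.56 -3.39] t 4.2
full row [0.0, 0.0001, -0.2477, 0.0002, 0.0, -0.0004] rows>= 2
pos [ 0.594  -0.0065  0.1957] yang -5.2 q [-0.15  0.39  0.05  1.23  0.    1.51] w 0.0131 F [-0.61  1.56 -3.39] t 4.2
full row [1.0885, -0.3406, -0.2479, 0.0002, 0.0, -0.0915] rows>= 8
```

send_rows([
  [[0, 0, -0.05, 0, 0, 0], [0, 0, -0.13, 0, 0, 0], [0, 0, -0.2, 0, 0, 0], [0.06, -0.02, -0.248, 0, 0, 0], [0.16, -0.05, -0.248, 0, 0, -0.02], [0.26, -0.08, -0.248, 0, 0, -0.03], [0.36, -0.115, -0.248, 0, 0, -0.04], [0.45, -0.145, -0.248, 0, 0, -0.045], [0.52, -0.165, -0.248, 0, 0, -0.05], [0.54, -0.17, -0.248, 0, 0, -0.05]],
])

```text
time_s: 5.2
eef_pos: [0.5571, 0.1613, 0.2695]
tool_rot: [0.711, 0.703, -0.0, -0.0]
wrist_force: [0.0, 0.5, -4.1]
gripper_width: 0.0129
```

```bash
python3 -c "
from h import *
go([.522,.328,.27],3)"
```

```text
pos [0.5571 0.1613 0.2695] yang -0.6 q [0.14 0.35 0.19 1.41 0.   1.72] w 0.0129 F [ 0.03  0.47 -4.12] t 5.2
full row [0.5544, -0.1231, -0.0015, -0.0006, -0.0002, -0.0402] rows>= 4
```

send_rows([
  [[0.05, -0.011, 0, 0, 0, -0.004], [0.14, -0.031, 0, 0, 0, -0.01], [0.24, -0.053, 0, 0, 0, -0.02], [0.34, -0.076, 0, 0, 0, -0.03], [0.44, -0.098, 0, 0, 0, -0.04], [0.52, -0.115, 0, 0, 0, -0.04], [0.554, -0.123, 0, 0, 0, -0.04], [0.554, -0.123, 0, 0, 0, -0.04], [0.554, -0.123, 0, 0, 0, -0.04]],
])

```text
time_s: 6.1
eef_pos: [0.5233, 0.3255, 0.2698]
tool_rot: [0.689, 0.724, -0.0, 0.0]
wrist_force: [0.2, 0.5, -4.1]
gripper_width: 0.0128
```

```bash
python3 -c "
from h import *
go([.522,.328,.134],3)
im=imaging.snapshot('wrist');im2=imaging.snapshot('scene');cv2.imwrite('pics/p2.png',np.hstack([cv2.resize(im,(400,300)),cv2.resize(im2,(400,300))]))"
```

```text
pos [0.5233 0.3255 0.2698] yang 2.8 q [ 0.42  0.42  0.3   1.45 -0.    1.95] w 0.0128 F [ 0.22  0.5  -4.12] t 6.1
full row [0.0088, -0.0039, 0.4527, -0.0001, 0.0003, -0.0018] rows>= 3
```

View pics/p2.png

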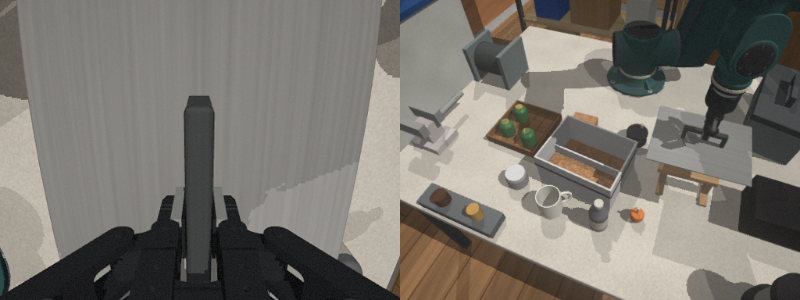

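The lid is held level over the trestle and the tin is open. I'll lower it now.

send_rows([
  [[0.009, -0.004, 0.06, 0, 0, -0.002], [0.009, -0.004, 0.15, 0, 0, -0.002], [0.009, -0.004, 0.24, 0, 0, -0.002], [0.009, -0.004, 0.33, 0, 0, -0.002], [0.009, -0.004, 0.4, 0, 0, -0.002], [0.009, -0.004, 0.44, 0, 0, -0.002], [0.009, -0.004, 0.453, 0, 0, -0.002], [0.009, -0.004, 0.453, 0, 0, -0.002]],
])

```text
time_s: 7.0
eef_pos: [0.5221, 0.3285, 0.1343]
tool_rot: [0.688, 0.725, 0.0, 0.0]
wrist_force: [0.8, -0.7, -4.1]
gripper_width: 0.0128
```

send_rows([
  [[0, 0, 0.007, 0, 0, 0], [0, 0, 0.014, 0, 0, 0], [0, 0, 0.02, 0, 0, 0], [0, 0, 0.02, 0, 0, 0]],
])

```text
time_s: 7.4
eef_pos: [0.5218, 0.3288, 0.1281]
tool_rot: [0.688, 0.726, 0.0, 0.0]
wrist_force: [-0.6, 0.5, -4.3]
gripper_width: 0.0126
```

send_rows([
  [[0, 0, 0.003, 0, 0, 0], [0, 0, 0.006, 0, 0, 0], [0, 0, 0.006, 0, 0, 0]],
])

```text
time_s: 7.7
eef_pos: [0.5218, 0.3288, 0.1262]
tool_rot: [0.688, 0.726, -0.0, -0.0]
wrist_force: [1.6, -0.3, -4.3]
gripper_width: 0.0128
```

send_rows([
  [[0, 0, 0.003, 0, 0, 0], [0, 0, 0.003, 0, 0, 0]],
])

```text
time_s: 7.9
eef_pos: [0.5218, 0.3288, 0.1259]
tool_rot: [0.688, 0.726, 0.0, 0.0]
wrist_force: [-2.5, -0.6, 3.6]
gripper_width: 0.0127
```

Contact: wrist fz went from -4.3 to +3.6 N. Releasing.

send_rows([
  [[0, 0, 0, 0, 0, 0], [0, 0, 0, 0, 0, 0], [0, 0, 0, 0, 0, 0], [0, 0, 0, 0, 0, 0], [0, 0, 0, 0, 0, 0], [0, 0, 0, 0, 0, 0]],
], hand=0)

```text
time_s: 8.5
eef_pos: [0.5218, 0.3288, 0.1254]
tool_rot: [0.688, 0.726, 0.0, -0.0]
wrist_force: [0.4, -0.2, 0.1]
gripper_width: 0.085
```

send_rows([
  [[0, 0, -0.02, 0, 0, 0], [0, 0, -0.07, 0, 0, 0], [0, 0, -0.15, 0, 0, 0], [0, 0, -0.25, 0, 0, 0], [0, 0, -0.35, 0, 0, 0], [0, 0, -0.45, 0, 0, 0], [0, 0, -0.55, 0, 0, 0], [0, 0, -0.65, 0, 0, 0], [0, 0, -0.65, 0, 0, 0]],
])

```text
time_s: 9.4
eef_pos: [0.5225, 0.3291, 0.3245]
tool_rot: [0.688, 0.726, 0.003, 0.001]
wrist_force: [0.3, 0.6, -0.1]
gripper_width: 0.0853
```

```bash
cat > fl.py <<'E'
from h import *
import sys
def floats(pic):
    a=imaging.snapshot("top"); cv2.imwrite(pic,a); c=imaging.get_calibration("top")
    hsv=cv2.cvtColor(a,cv2.COLOR_BGR2HSV); H,S,V=cv2.split(hsv)
    g=((H>36)&(H<90)&(S>80)).astype(np.uint8)*255; g[:,:315]=0;g[:190]=0;g[290:]=0;g[:,420:]=0
    for q in cv2.findContours(g,0,2)[0]:
        if cv2.contourArea(q)<60: continue
        x,y,w,h=cv2.boundingRect(q)
        print("float box",x,y,w,h)
if __name__=="__main__":
    floats(sys.argv[1]); a=cv2.imread(sys.argv[1])
    cv2.imwrite(sys.argv[1][:-4]+"z.png",cv2.resize(a[130:300,70:420],(800,389),interpolation=cv2.INTER_CUBIC))
    go([.45,-.20,.38],40)
E
python3 fl.py pics/t3.png
```

```text
float box 372 248 27 22
float box 375 216 26 20
float box 338 211 24 20
pos [0.5224 0.329  0.3223] yang 3.0 q [0.43 0.43 0.45 1.59 0.   1.95] w 0.0856 F [-0.6   0.13 -0.68] t 9.4
full row [-1.7479, -0.3338, -0.1957, 0.0022, -0.0001, -0.4106] rows>= 11
```

View pics/t3z.png

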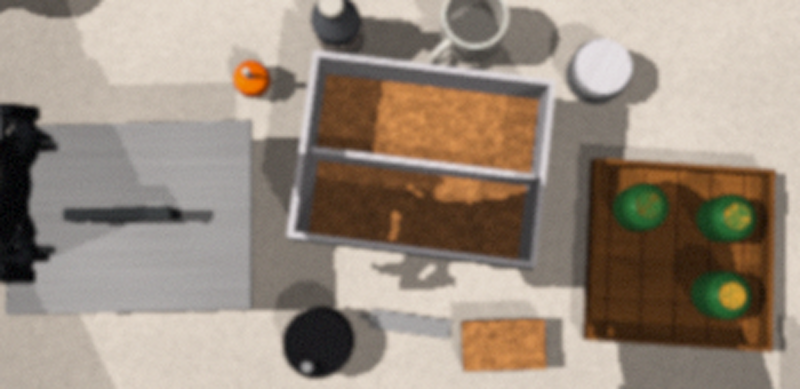

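The lid is parked flat and the tin is open. I'll stop over the tin for an oblique look at the packing depth.

```bash
python3 -c "
from h import *
P=ray('top',np.array([[313,52],[553,83],[535,267],[287,238]])/2.2857+[70,130],.14)[:,:2]
print('tin',P.round(3).tolist(),P.mean(0))
d=P[1]-P[0];print(np.degrees(np.arctan2(*d[::-1])),np.linalg.norm(d)); d=P[3]-P[0];print(np.degrees(np.arctan2(*d[::-1])),np.linalg.norm(d))
go([.585,.07,.37],-5.2)"
```

```text
tin [[0.709, 0.121], [0.68, -0.151], [0.474, -0.133], [0.498, 0.141]] [ 0.59042313 -0.00566266]
-96.04259105680748 0.2737026848576507
174.5512158801337 0.21181113320394218
pos [0.5224 0.329  0.3223] yang 3.0 q [0.43 0.43 0.45 1.59 0.   1.95] w 0.0856 F [-0.6   0.13 -0.68] t 9.4
full row [-0.8731, 0.1632, -0.1597, 0.0019, -0.0009, 0.0916] rows>= 6
```

send_rows([
  [[-0.1, 0.02, -0.05, 0, 0, 0.01], [-0.25, 0.05, -0.1, 0, 0, 0.03], [-0.4, 0.08, -0.16, 0, 0, 0.05], [-0.55, 0.1, -0.16, 0, 0, 0.07], [-0.7, 0.13, -0.16, 0, 0, 0.09], [-0.82, 0.155, -0.16, 0, 0, 0.09], [-0.873, 0.163, -0.16, 0, 0, 0.092], [-0.873, 0.163, -0.16, 0, 0, 0.092], [-0.873, 0.163, -0.16, 0, 0, 0.092]],
])

```text
time_s: 10.35
eef_pos: [0.5843, 0.0704, 0.3681]
tool_rot: [0.739, 0.674, -0.0, -0.0]
wrist_force: [-0.0, 0.9, 0.1]
gripper_width: 0.0855
```

```bash
python3 -c "
from h import *
c=imaging.get_calibration('wrist');im=imaging.snapshot('wrist');cv2.imwrite('pics/w4.png',im);np.save('w4c.npy',c,allow_pickle=True)
cv2.imwrite('pics/w4z.png',cv2.resize(im[30:330,120:400],(560,600),interpolation=cv2.INTER_CUBIC))"
```

```text
(no output)
```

View pics/w4z.png

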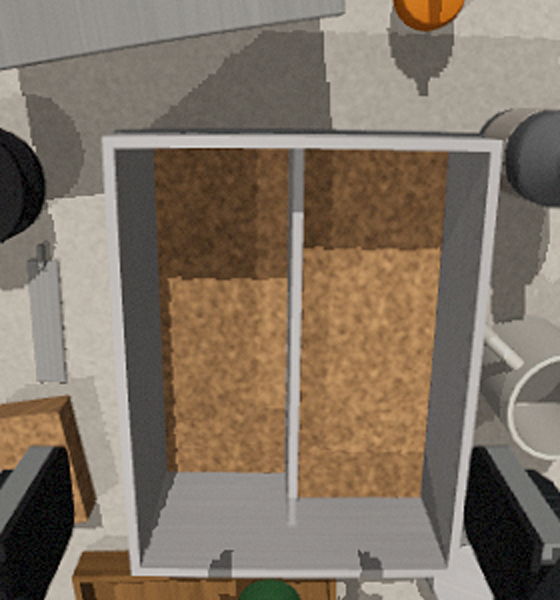

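The far packing edge is at zoom row ~472 in the left well (b) and ~498 in the right well (a). I convert these to heights on the far end wall, with the rim corners fixing the tin's pose.

```bash
cat > pk.py <<'E'
from h import *
c=np.load('w4c.npy',allow_pickle=True).item()
f=lambda L: np.array(L,float)/2+[120,30]
P=ray('wrist',f([[104,137],[500,139],[457,576],[133,576]]),.14,c)[:,:2]; print('rim',P.round(3).tolist(),P.mean(0))
for i in range(4):
    d=P[i]-P[i-1];print(np.degrees(np.arctan2(*d[::-1])).round(1),np.linalg.norm(d).round(4))
ct=P.mean(0); yaw=np.radians(-5.2)
X=np.array([np.cos(yaw),np.sin(yaw)]);Y=np.array([-X[1],X[0]])
def hit(uv,n,off):
    A=ray('wrist',uv,.2,c);B=ray('wrist',uv,0,c)
    a=(A[:,:2]-ct)@n;b=(B[:,:2]-ct)@n;t=(a-off)/(a-b);return (A+(B-A)*t[:,None])
print('rimtest end',hit(f([[150,570],[430,570]]),Y,-.132)[:,2])
print('b end',hit(f([[180,472],[240,472],[280,472]]),Y,-.132)[:,2]); print('a end',hit(f([[310,498],[360,498],[415,497]]),Y,-.132)[:,2])
print('b side',hit(f([[157,170],[168,300],[176,460]]),X,-.100)[:,2]); print('a side',hit(f([[446,170],[436,300],[425,480]]),X,.100)[:,2])
E
python3 pk.py
```

```text
rim [[0.504, 0.139], [0.712, 0.119], [0.688, -0.156], [0.477, -0.136]] [ 0.59544685 -0.0086572 ]
84.3 0.2765
-5.4 0.2091
-95.0 0.2767
174.5 0.2122
rimtest end [0.14108264 0.14191449]
b end [0.01546726 0.01515534 0.01516131]
a end [0.05430266 0.0547124  0.05408162]
b side [-0.00426021 -0.0301215  -0.03019398]
a side [0.04940432 0.04653466 0.05690164]
```

Packing is about 54 mm up in well a and about 15 mm in well b. Now over the crate.

```bash
python3 -c "
from h import *
go([.50,-.325,.36],84.8);go([.54,-.13,.36],40)"
```

```text
pos [0.5842 0.0709 0.3682] yang -5.2 q [-0.02  0.39  0.52  1.7   0.    1.64] w 0.0853 F [-0.44  0.28 -0.23] t 10.4
full row [-1.3397, -0.1602, 0.0271, -0.0001, -0.0003, -0.9999] rows>= 11
pos [0.5842 0.0709 0.3682] yang -5.2 q [-0.02  0.39  0.52  1.7   0.    1.64] w 0.0853 F [-0.44  0.28 -0.23] t 10.4
full row [-0.6803, -0.0862, 0.0272, -0.0002, -0.0003, -0.5021] rows>= 6
```

send_rows([
  [[-0.1, -0.02, 0.01, 0, 0, -0.08], [-0.22, -0.03, 0.02, 0, 0, -0.16], [-0.34, -0.04, 0.027, 0, 0, -0.25], [-0.46, -0.06, 0.027, 0, 0, -0.34], [-0.58, -0.075, 0.027, 0, 0, -0.43], [-0.7, -0.09, 0.027, 0, 0, -0.52], [-0.82, -0.1, 0.027, 0, 0, -0.61], [-0.93, -0.11, 0.027, 0, 0, -0.7], [-0.99, -0.12, 0.027, 0, 0, -0.79], [-0.99, -0.12, 0.027, 0, 0, -0.88]],
])

```text
time_s: 11.4
eef_pos: [0.5215, -0.2234, 0.36]
tool_rot: [0.137, 0.991, -0.0, -0.0]
wrist_force: [0.0, 0.5, 0.8]
gripper_width: 0.0855
```

```bash
python3 -c "
from h import *
go([.50,-.325,.36],84.8)"
```

```text
pos [ 0.5215 -0.2234  0.36  ] yang 74.3 q [-0.55  0.35  0.42  1.65 -0.   -0.27] w 0.0855 F [0.02 0.51 0.81] t 11.4
full row [-0.023, -0.3454, -0.0001, -0.0, -0.0002, -0.1171] rows>= 3
```

send_rows([
  [[-0.01, -0.1, 0, 0, 0, -0.06], [-0.02, -0.24, 0, 0, 0, -0.117], [-0.023, -0.345, 0, 0, 0, -0.117], [-0.023, -0.345, 0, 0, 0, -0.117], [-0.023, -0.345, 0, 0, 0, -0.117]],
])

```text
time_s: 11.9
eef_pos: [0.5, -0.3232, 0.3601]
tool_rot: [0.048, 0.999, 0.0, -0.0]
wrist_force: [0.6, 0.4, -0.0]
gripper_width: 0.0856
```

```bash
python3 -c "
from h import *
c=imaging.get_calibration('wrist');im=imaging.snapshot('wrist');cv2.imwrite('pics/w5.png',im);np.save('w5c.npy',c,allow_pickle=True)
H,S,V=cv2.split(cv2.cvtColor(im,40))
y=((H>15)&(H<35)&(S>100)&(V>100)).astype(np.uint8)*255
g=((H>36)&(H<90)&(S>80)).astype(np.uint8)*255
for n,m in(('neck',y),('green',g)):
  for q in cv2.findContours(m,0,2)[0]:
    if cv2.contourArea(q)>80: print(n,cv2.boundingRect(q),cv2.contourArea(q))
go([.5,-.325,.36],84.8)"
```

```text
neck (257, 189, 26, 16) 179.5
neck (284, 172, 21, 23) 239.5
neck (195, 132, 27, 16) 106.0
neck (281, 96, 26, 17) 86.0
neck (219, 71, 21, 24) 92.0
neck (250, 66, 28, 28) 154.0
neck (188, 64, 30, 23) 172.0
green (271, 153, 44, 47) 1552.5
green (194, 152, 44, 47) 1544.5
green (190, 86, 46, 45) 1588.0
pos [ 0.5001 -0.3227  0.3603] yang 84.6 q [-0.71  0.4   0.51  1.68  0.   -0.62] w 0.0856 F [-0.04 -0.05 -0.07] t 11.9
full row [-0.0002, -0.0075, 0.0011, 0.0002, 0.0001, -0.0027] rows>= 1
```

View pics/w5.png

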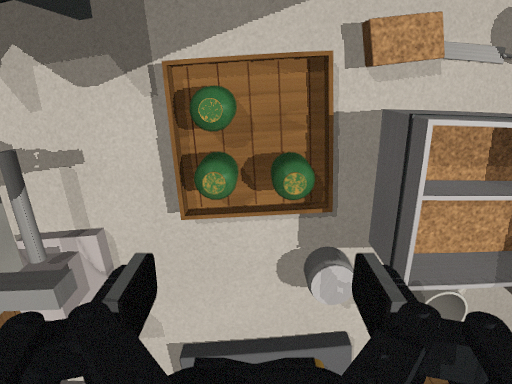

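The neck tops are at about (211,109), (215,183) and (295,184), all three floats standing in the crate.

```bash
python3 -c "
from h import *
c=np.load('w5c.npy',allow_pickle=True).item()
print(ray('wrist',[[211,109],[215,183],[295,184]],.076,c).round(4))
P=ray('wrist',[[164,62],[332,52],[332,212],[182,219]],.036,c);print(P.round(3),P.mean(0))
a=cv2.imread('pics/t3.png')
print('top necks',ray('top',np.array([[648,206],[737,217],[732,295]])/2.2857+[70,130],.076).round(4))
"
```

```text
[[ 0.4495 -0.3719  0.076 ]
 [ 0.543  -0.379   0.076 ]
 [ 0.5543 -0.2763  0.076 ]]
[[ 0.386 -0.43   0.036]
 [ 0.394 -0.213  0.036]
 [ 0.614 -0.221  0.036]
 [ 0.604 -0.44   0.036]] [ 0.49953817 -0.32637289  0.036     ]
top necks [[ 0.5493 -0.2738  0.076 ]
 [ 0.539  -0.3787  0.076 ]
 [ 0.4479 -0.3712  0.076 ]]
```

```bash
python3 -c "
from h import *
go([.552,-.275,.14],133)"
```

```text
pos [ 0.5001 -0.3227  0.3603] yang 84.6 q [-0.71  0.4   0.51  1.68  0.   -0.62] w 0.0856 F [-0.04 -0.05 -0.07] t 11.9
full row [-0.1569, 0.1746, 0.7345, 0.0002, 0.0001, -0.5383] rows>= 6
```

send_rows([
  [[-0.03, 0.03, 0.05, 0, 0, -0.08], [-0.06, 0.06, 0.17, 0, 0, -0.16], [-0.09, 0.1, 0.29, 0, 0, -0.25], [-0.12, 0.13, 0.41, 0, 0, -0.34], [-0.15, 0.16, 0.53, 0, 0, -0.43], [-0.157, 0.174, 0.64, 0, 0, -0.52], [-0.157, 0.174, 0.71, 0, 0, -0.538], [-0.157, 0.174, 0.735, 0, 0, -0.538], [-0.157, 0.174, 0.735, 0, 0, -0.538], [-0.157, 0.174, 0.735, 0, 0, -0.538]],
], hand=0.12)

```text
time_s: 12.95
eef_pos: [0.5521, -0.2764, 0.1411]
tool_rot: [-0.366, 0.931, -0.001, 0.0]
wrist_force: [-0.7, 0.2, -0.1]
gripper_width: 0.0749
```

```bash
python3 -c "
from h import *
go([.552,-.275,.022],133)
c=imaging.get_calibration('wrist');im=imaging.snapshot('wrist');cv2.imwrite('pics/w6.png',cv2.resize(im,(400,300)))
print(proj('wrist',[[.552,-.275,.076]],c)*400/512)"
```

```text
pos [ 0.5521 -0.2764  0.1411] yang 132.9 q [-0.6   0.46  0.01  1.12  0.   -1.34] w 0.0749 F [-0.66  0.18 -0.07] t 12.9
full row [-0.0028, 0.0043, 0.3971, -0.001, 0.0003, -0.0012] rows>= 3
[[201.2353468  163.50126481]]
```

View pics/w6.png

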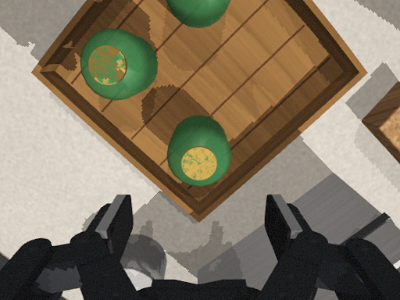

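The neck is at (199,163), against a predicted (201,163). Aligned, so I descend and grasp.

send_rows([
  [[-0.003, 0, 0.05, 0, 0, 0], [-0.003, 0, 0.12, 0, 0, 0], [-0.003, 0, 0.2, 0, 0, 0], [-0.003, 0, 0.28, 0, 0, 0], [-0.003, 0, 0.34, 0, 0, 0], [-0.003, 0, 0.38, 0, 0, 0], [-0.003, 0, 0.397, 0, 0, 0], [-0.003, 0, 0.397, 0, 0, 0]],
])

```text
time_s: 13.8
eef_pos: [0.5523, -0.2761, 0.021]
tool_rot: [-0.366, 0.931, -0.0, 0.0]
wrist_force: [-0.1, -0.2, -0.0]
gripper_width: 0.075
```

send_rows([
  [[0, 0, 0, 0, 0, 0], [0, 0, 0, 0, 0, 0], [0, 0, 0, 0, 0, 0], [0, 0, 0, 0, 0, 0], [0, 0, 0, 0, 0, 0], [0, 0, 0, 0, 0, 0]],
], hand=1, grip_force=30)

```text
time_s: 14.4
eef_pos: [0.5527, -0.2763, 0.0218]
tool_rot: [-0.366, 0.931, -0.001, 0.0]
wrist_force: [-1.0, 1.3, 6.5]
gripper_width: 0.058
```

send_rows([
  [[0, 0, -0.02, 0, 0, 0], [0, 0, -0.07, 0, 0, 0], [0, 0, -0.15, 0, 0, 0], [0, 0, -0.25, 0, 0, 0], [0, 0, -0.36, 0, 0, 0], [0, 0, -0.47, 0, 0, 0], [0, 0, -0.58, 0, 0, 0], [0, 0, -0.69, 0, 0, 0], [0, 0, -0.75, 0, 0, 0], [0, 0, -0.75, 0, 0, 0]],
])

```text
time_s: 15.4
eef_pos: [0.5529, -0.2765, 0.2485]
tool_rot: [-0.366, 0.931, -0.002, 0.001]
wrist_force: [-0.1, -0.3, -2.3]
gripper_width: 0.0573
```

```bash
python3 -c "
from h import *
go([.6493,.0381,.25],84.8)"
```

```text
pos [ 0.5529 -0.2765  0.2485] yang 132.9 q [-0.6   0.42  0.24  1.39  0.   -1.34] w 0.0573 F [-0.08 -0.34 -2.33] t 15.4
full row [-0.9493, 0.5491, -0.0063, -0.0023, 0.0018, 0.5346] rows>= 7
```

send_rows([
  [[-0.06, 0.03, -0.005, 0, 0, 0.03], [-0.18, 0.1, -0.005, 0, 0, 0.1], [-0.3, 0.175, -0.005, 0, 0, 0.17], [-0.42, 0.245, -0.005, 0, 0, 0.24], [-0.54, 0.315, -0.005, 0, 0, 0.31], [-0.66, 0.385, -0.005, 0, 0, 0.38], [-0.78, 0.455, -0.005, 0, 0, 0.45], [-0.89, 0.515, -0.005, 0, 0, 0.52], [-0.949, 0.549, -0.006, 0, 0, 0.535], [-0.949, 0.549, -0.006, 0, 0, 0.535]],
])

```text
time_s: 16.4
eef_pos: [0.6485, 0.0411, 0.2459]
tool_rot: [0.045, 0.999, 0.0, -0.001]
wrist_force: [-0.6, -0.7, -2.2]
gripper_width: 0.0572
```

```bash
python3 -c "
from h import *
go([.6493,.0381,.080],84.8)"
```

```text
pos [0.6485 0.0411 0.2459] yang 84.9 q [-0.06  0.49  0.34  1.43  0.    0.03] w 0.0572 F [-0.62 -0.73 -2.2 ] t 16.4
full row [-0.0045, -0.0099, 0.553, 0.0002, -0.0012, 0.001] rows>= 4
```

send_rows([
  [[-0.0045, -0.0099, 0.05, 0, 0, 0], [-0.0045, -0.0099, 0.13, 0, 0, 0], [-0.0045, -0.0099, 0.22, 0, 0, 0], [-0.0045, -0.0099, 0.31, 0, 0, 0], [-0.0045, -0.0099, 0.4, 0, 0, 0], [-0.0045, -0.0099, 0.48, 0, 0, 0], [-0.0045, -0.0099, 0.53, 0, 0, 0], [-0.0045, -0.0099, 0.55, 0, 0, 0], [-0.0045, -0.0099, 0.553, 0, 0, 0], [-0.0045, -0.0099, 0.553, 0, 0, 0]],
])

```text
time_s: 17.4
eef_pos: [0.6497, 0.035, 0.0821]
tool_rot: [0.046, 0.999, -0.0, 0.0]
wrist_force: [0.8, 0.4, -1.0]
gripper_width: 0.0574
```

send_rows([
  [[0, 0, 0.005, 0, 0, 0], [0, 0, 0.01, 0, 0, 0], [0, 0, 0.015, 0, 0, 0], [0, 0, 0.02, 0, 0, 0], [0, 0, 0.02, 0, 0, 0]],
])

```text
time_s: 17.9
eef_pos: [0.6495, 0.0354, 0.0754]
tool_rot: [0.046, 0.999, 0.0, -0.0]
wrist_force: [-0.2, 0.4, -1.9]
gripper_width: 0.0573
```

send_rows([
  [[0, 0, 0.004, 0, 0, 0], [0, 0, 0.007, 0, 0, 0], [0, 0, 0.007, 0, 0, 0]],
])

```text
time_s: 18.2
eef_pos: [0.6495, 0.0354, 0.0733]
tool_rot: [0.046, 0.999, -0.0, -0.0]
wrist_force: [-0.5, 0.0, -1.0]
gripper_width: 0.0571
```

send_rows([
  [[0, 0, 0.004, 0, 0, 0], [0, 0, 0.007, 0, 0, 0], [0, 0, 0.007, 0, 0, 0]],
])

```text
time_s: 18.5
eef_pos: [0.6495, 0.0354, 0.0712]
tool_rot: [0.046, 0.999, 0.0, -0.0]
wrist_force: [0.2, -0.2, -2.5]
gripper_width: 0.0577
```

send_rows([
  [[0, 0, 0.004, 0, 0, 0], [0, 0, 0.007, 0, 0, 0], [0, 0, 0.007, 0, 0, 0]],
])

```text
time_s: 18.8
eef_pos: [0.6497, 0.0354, 0.0693]
tool_rot: [0.046, 0.999, 0.0, 0.0]
wrist_force: [-0.1, 0.1, 1.4]
gripper_width: 0.0574
```

send_rows([
  [[0, 0, 0.003, 0, 0, 0], [0, 0, 0.005, 0, 0, 0], [0, 0, 0.005, 0, 0, 0]],
])

```text
time_s: 19.1
eef_pos: [0.6497, 0.0354, 0.068]
tool_rot: [0.046, 0.999, -0.0, 0.0]
wrist_force: [-1.5, 1.3, 4.3]
gripper_width: 0.0575
```

Contact confirmed: fz rose from -2 to +4.3 N, so packing is at about 54 mm. I ease up 1.2 mm, open, then retreat.

send_rows([
  [[0, 0, -0.004, 0, 0, 0], [0, 0, -0.004, 0, 0, 0]],
])

```text
time_s: 19.3
eef_pos: [0.6497, 0.0354, 0.0691]
tool_rot: [0.046, 0.999, 0.0, 0.0]
wrist_force: [0.0, -0.5, 2.1]
gripper_width: 0.0572
```

send_rows([
  [[0, 0, 0, 0, 0, 0], [0, 0, 0, 0, 0, 0], [0, 0, 0, 0, 0, 0], [0, 0, 0, 0, 0, 0], [0, 0, 0, 0, 0, 0]],
], hand=0.1)

```text
time_s: 19.8
eef_pos: [0.6496, 0.0354, 0.0689]
tool_rot: [0.046, 0.999, 0.0, -0.0]
wrist_force: [0.6, 0.2, 0.2]
gripper_width: 0.0765
```

send_rows([
  [[0, 0, -0.02, 0, 0, 0], [0, 0, -0.06, 0, 0, 0], [0, 0, -0.13, 0, 0, 0], [0, 0, -0.22, 0, 0, 0], [0, 0, -0.32, 0, 0, 0], [0, 0, -0.43, 0, 0, 0], [0, 0, -0.54, 0, 0, 0], [0, 0, -0.65, 0, 0, 0], [0, 0, -0.7, 0, 0, 0], [0, 0, -0.7, 0, 0, 0]],
])

```text
time_s: 20.8
eef_pos: [0.6503, 0.0354, 0.2822]
tool_rot: [0.046, 0.999, -0.0, 0.002]
wrist_force: [-0.0, -0.5, 0.1]
gripper_width: 0.0766
```

```bash
python3 fl.py pics/t7.png; python3 -c "
from h import *
im=imaging.snapshot('scene');cv2.imwrite('pics/s7.png',im)
a=cv2.imread('pics/t7.png');cv2.imwrite('pics/c7.png',np.hstack([cv2.resize(a[150:300,190:420],(460,300)),cv2.resize(im[110:285,90:320],(395,300))]))
go([.541,-.379,.14],45)"
```

```text
float box 373 249 26 20
float box 375 216 26 19
pos [0.6499 0.0354 0.2803] yang 84.8 q [-0.07  0.49  0.44  1.52  0.    0.02] w 0.0769 F [-0.77 -0.35  0.08] t 20.9
full row [0.5912, -0.8423, -0.3339, 0.0006, 0.0013, 0.4974] rows>= 7
pos [0.6496 0.0354 0.2791] yang 84.8 q [-0.07  0.49  0.44  1.52  0.    0.02] w 0.0764 F [-0.51 -0.63 -0.55] t 20.9
full row [0.2344, -1.4087, 0.4634, 0.0001, 0.0003, 0.4418] rows>= 10
```

View pics/c7.png

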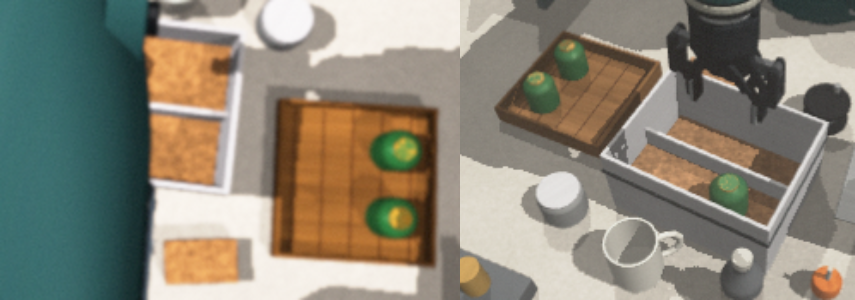

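Float 1 stands upright in well a and the other two haven't moved. Next is float2.

send_rows([
  [[0.02, -0.1, 0, 0, 0, 0.05], [0.05, -0.24, 0, 0, 0, 0.1], [0.07, -0.39, 0, 0, 0, 0.15], [0.1, -0.54, 0, 0, 0, 0.2], [0.12, -0.69, 0, 0, 0, 0.25], [0.14, -0.84, 0, 0, 0, 0.3], [0.16, -0.97, 0, 0, 0, 0.34], [0.17, -1.0, 0, 0, 0, 0.38], [0.17, -1.0, 0, 0, 0, 0.44]],
])

```text
time_s: 21.8
eef_pos: [0.5702, -0.2604, 0.2776]
tool_rot: [0.384, 0.923, 0.0, -0.001]
wrist_force: [-0.3, 0.1, 0.6]
gripper_width: 0.077
```

```bash
python3 -c "
from h import *
go([.541,-.379,.14],45)"
```

```text
pos [ 0.5702 -0.2604  0.2776] yang 44.8 q [-0.56  0.44  0.36  1.48 -0.    0.23] w 0.077 F [-0.35  0.14  0.57] t 21.8
full row [-0.2125, -0.3474, 0.4584, -0.0004, -0.0013, -0.0017] rows>= 4
```

send_rows([
  [[-0.04, -0.07, 0.02, 0, 0, 0], [-0.1, -0.17, 0.06, 0, 0, 0], [-0.17, -0.27, 0.16, 0, 0, 0], [-0.21, -0.34, 0.27, 0, 0, 0], [-0.2125, -0.347, 0.37, 0, 0, 0], [-0.2125, -0.347, 0.44, 0, 0, 0], [-0.2125, -0.347, 0.458, 0, 0, 0], [-0.2125, -0.347, 0.458, 0, 0, 0], [-0.2125, -0.347, 0.458, 0, 0, 0]],
], hand=0.12)

```text
time_s: 22.7
eef_pos: [0.5435, -0.3775, 0.1426]
tool_rot: [0.381, 0.924, -0.0, 0.0]
wrist_force: [-0.2, 0.3, 0.2]
gripper_width: 0.0751
```

```bash
cat > al.py <<'E'
from h import *
import sys
x,y=float(sys.argv[1]),float(sys.argv[2]);ya=float(sys.argv[3])
c=imaging.get_calibration('wrist');im=imaging.snapshot('wrist');cv2.imwrite(sys.argv[4],im)
p=proj('wrist',[[x,y,.076]],c)[0];H,S,V=cv2.split(cv2.cvtColor(im,40))
m=((H>15)&(H<36)&(S>90)&(V>110)).astype(np.uint8)*255;g=((H>36)&(H<90)&(S>80)).astype(np.uint8)*255
r=45;Y,X=np.ogrid[:384,:512];near=(X-p[0])**2+(Y-p[1])**2<r*r
# neck disc = non-green hole in the float: fill green contour, subtract green
cs=[q for q in cv2.findContours(g,0,2)[0] if cv2.contourArea(q)>400];q=min(cs,key=lambda q:np.linalg.norm(cv2.minEnclosingCircle(q)[0]-p))
f=cv2.drawContours(0*g,[cv2.convexHull(q)],-1,255,-1);h=cv2.morphologyEx(cv2.bitwise_and(f,m),cv2.MORPH_CLOSE,np.ones((9,9)))
k=max(cv2.findContours(h,0,2)[0],key=cv2.contourArea);e=np.array(cv2.minEnclosingCircle(k)[0])
print('pred',p.round(1),'neck',e.round(1),'r',cv2.minEnclosingCircle(k)[1],'world',ray('wrist',[e],.076,c).round(4))
go([x,y,.022],ya)
E
python3 al.py .541 -.379 45 pics/w8.png
```

```text
pred [249.7 204.7] neck [249.8 207.5] r 22.700593948364258 world [[ 0.5424 -0.3804  0.076 ]]
pos [ 0.5437 -0.3776  0.1428] yang 45.2 q [-0.73  0.53  0.14  1.18 -0.    0.05] w 0.0753 F [-0.74  0.39  1.61] t 22.8
full row [0.0036, -0.0097, 0.4026, 0.0, 0.001, 0.002] rows>= 3
```

send_rows([
  [[0, -0.0085, 0.05, 0, 0, 0], [0, -0.0085, 0.12, 0, 0, 0], [0, -0.0085, 0.2, 0, 0, 0], [0, -0.0085, 0.28, 0, 0, 0], [0, -0.0085, 0.34, 0, 0, 0], [0, -0.0085, 0.385, 0, 0, 0], [0, -0.0085, 0.402, 0, 0, 0], [0, -0.0085, 0.402, 0, 0, 0]],
])

```text
time_s: 23.55
eef_pos: [0.5416, -0.3793, 0.0211]
tool_rot: [0.381, 0.924, -0.0, 0.0]
wrist_force: [0.2, 0.6, 0.5]
gripper_width: 0.0753
```

send_rows([
  [[0, 0, 0, 0, 0, 0], [0, 0, 0, 0, 0, 0], [0, 0, 0, 0, 0, 0], [0, 0, 0, 0, 0, 0], [0, 0, 0, 0, 0, 0], [0, 0, 0, 0, 0, 0]],
], hand=1, grip_force=30)

```text
time_s: 24.15
eef_pos: [0.5419, -0.3797, 0.0222]
tool_rot: [0.381, 0.924, -0.0, 0.001]
wrist_force: [-0.9, 0.9, 6.6]
gripper_width: 0.0571
```

send_rows([
  [[0, 0, -0.02, 0, 0, 0], [0, 0, -0.07, 0, 0, 0], [0, 0, -0.15, 0, 0, 0], [0, 0, -0.25, 0, 0, 0], [0, 0, -0.36, 0, 0, 0], [0, 0, -0.47, 0, 0, 0], [0, 0, -0.58, 0, 0, 0], [0, 0, -0.69, 0, 0, 0], [0, 0, -0.75, 0, 0, 0], [0, 0, -0.75, 0, 0, 0]],
])

```text
time_s: 25.15
eef_pos: [0.5421, -0.3798, 0.249]
tool_rot: [0.381, 0.924, -0.001, 0.002]
wrist_force: [0.6, 0.1, -1.5]
gripper_width: 0.0574
```

```bash
python3 -c "
from h import *
go([.6403,-.0630,.25],84.8)"
```

```text
pos [ 0.5421 -0.3798  0.249 ] yang 45.2 q [-0.73  0.51  0.38  1.44  0.    0.05] w 0.0574 F [ 0.57  0.13 -1.52] t 25.1
full row [0.5123, 0.9797, -0.0053, -0.0009, 0.0028, -0.4404] rows>= 7
```

send_rows([
  [[0.03, 0.06, -0.005, 0, 0, -0.03], [0.09, 0.18, -0.005, 0, 0, -0.08], [0.16, 0.31, -0.005, 0, 0, -0.14], [0.23, 0.44, -0.005, 0, 0, -0.2], [0.3, 0.57, -0.005, 0, 0, -0.26], [0.37, 0.7, -0.005, 0, 0, -0.32], [0.43, 0.83, -0.005, 0, 0, -0.38], [0.49, 0.94, -0.005, 0, 0, -0.43], [0.512, 0.98, -0.005, 0, 0, -0.44], [0.512, 0.98, -0.005, 0, 0, -0.44]],
])

```text
time_s: 26.15
eef_pos: [0.6396, -0.0601, 0.2465]
tool_rot: [0.044, 0.999, 0.0, -0.001]
wrist_force: [-0.3, 0.2, -1.7]
gripper_width: 0.0575
```

```bash
python3 -c "
from h import *
go([.6403,-.0630,.0765],84.8)"
```

```text
pos [ 0.6396 -0.0601  0.2465] yang 85.0 q [-0.22  0.47  0.32  1.42  0.   -0.13] w 0.0575 F [-0.26  0.2  -1.67] t 26.1
full row [-0.004, -0.0097, 0.5666, 0.0003, -0.001, 0.0017] rows>= 4
```

send_rows([
  [[-0.004, -0.004, 0.05, 0, 0, 0.0017], [-0.004, -0.004, 0.13, 0, 0, 0.0017], [-0.004, -0.004, 0.22, 0, 0, 0.0017], [-0.004, -0.004, 0.31, 0, 0, 0.0017], [-0.004, -0.004, 0.4, 0, 0, 0.0017], [-0.004, -0.004, 0.48, 0, 0, 0.0017], [-0.004, -0.004, 0.53, 0, 0, 0.0017], [-0.004, -0.004, 0.555, 0, 0, 0.0017], [-0.004, -0.004, 0.562, 0, 0, 0.0017], [-0.004, -0.004, 0.562, 0, 0, 0.0017]],
])

```text
time_s: 27.15
eef_pos: [0.6409, -0.0642, 0.0792]
tool_rot: [0.047, 0.999, -0.0, 0.0]
wrist_force: [0.1, 0.1, -1.8]
gripper_width: 0.0576
```

send_rows([
  [[0, 0, 0.004, 0, 0, 0], [0, 0, 0.008, 0, 0, 0], [0, 0, 0.012, 0, 0, 0], [0, 0, 0.012, 0, 0, 0]],
])

```text
time_s: 27.55
eef_pos: [0.6409, -0.0637, 0.0753]
tool_rot: [0.047, 0.999, -0.0, 0.0]
wrist_force: [0.0, -0.6, -1.5]
gripper_width: 0.0573
```

send_rows([
  [[0, 0, 0.004, 0, 0, 0], [0, 0, 0.007, 0, 0, 0], [0, 0, 0.007, 0, 0, 0]],
])

```text
time_s: 27.85
eef_pos: [0.6408, -0.0638, 0.073]
tool_rot: [0.047, 0.999, 0.0, -0.0]
wrist_force: [0.2, 0.1, -1.0]
gripper_width: 0.0569
```

send_rows([
  [[0, 0, 0.004, 0, 0, 0], [0, 0, 0.008, 0, 0, 0], [0, 0, 0.008, 0, 0, 0]],
])

```text
time_s: 28.15
eef_pos: [0.6408, -0.0638, 0.0706]
tool_rot: [0.047, 0.999, 0.0, -0.0]
wrist_force: [-0.3, 0.3, -1.8]
gripper_width: 0.0571
```

send_rows([
  [[0, 0, 0.004, 0, 0, 0], [0, 0, 0.005, 0, 0, 0], [0, 0, 0.005, 0, 0, 0]],
])

```text
time_s: 28.45
eef_pos: [0.6409, -0.0638, 0.0693]
tool_rot: [0.047, 0.999, -0.0, 0.0]
wrist_force: [-1.1, -0.2, 0.1]
gripper_width: 0.0574
```

send_rows([
  [[0, 0, 0.002, 0, 0, 0], [0, 0, 0.002, 0, 0, 0]],
])

```text
time_s: 28.65
eef_pos: [0.6409, -0.0638, 0.0688]
tool_rot: [0.047, 0.999, -0.0, 0.0]
wrist_force: [-1.4, -0.6, 1.2]
gripper_width: 0.0572
```

send_rows([
  [[0, 0, 0, 0, 0, 0], [0, 0, 0, 0, 0, 0]],
])

```text
time_s: 28.85
eef_pos: [0.6409, -0.0638, 0.0688]
tool_rot: [0.047, 0.999, -0.0, 0.0]
wrist_force: [-0.4, -0.1, 1.6]
gripper_width: 0.0576
```

Contact confirmed at +3 N net. Releasing.

send_rows([
  [[0, 0, 0, 0, 0, 0], [0, 0, 0, 0, 0, 0], [0, 0, 0, 0, 0, 0], [0, 0, 0, 0, 0, 0], [0, 0, 0, 0, 0, 0]],
], hand=0.1)

```text
time_s: 29.35
eef_pos: [0.6409, -0.0638, 0.0686]
tool_rot: [0.047, 0.999, 0.0, -0.0]
wrist_force: [0.8, -0.1, 0.5]
gripper_width: 0.0768
```

send_rows([
  [[0, 0, -0.02, 0, 0, 0], [0, 0, -0.06, 0, 0, 0], [0, 0, -0.13, 0, 0, 0], [0, 0, -0.22, 0, 0, 0], [0, 0, -0.32, 0, 0, 0], [0, 0, -0.43, 0, 0, 0], [0, 0, -0.54, 0, 0, 0], [0, 0, -0.65, 0, 0, 0], [0, 0, -0.7, 0, 0, 0], [0, 0, -0.7, 0, 0, 0]],
])

```text
time_s: 30.35
eef_pos: [0.6415, -0.0639, 0.2818]
tool_rot: [0.047, 0.999, -0.0, 0.002]
wrist_force: [0.3, 0.1, 0.1]
gripper_width: 0.077
```

```bash
python3 fl.py pics/t9.png; python3 -c "
from h import *
go([.449,-.3715,.25],133);go([.55,-.24,.25],110)"
```

```text
float box 373 249 26 20
pos [ 0.6412 -0.0638  0.28  ] yang 84.6 q [-0.23  0.48  0.41  1.51 -0.   -0.13] w 0.077 F [-0.13 -0.08 -0.38] t 30.4
full row [0.5911, -0.5118, -0.3346, 0.0004, 0.0015, 0.4957] rows>= 6
pos [ 0.6412 -0.0638  0.28  ] yang 84.6 q [-0.23  0.48  0.41  1.51 -0.   -0.13] w 0.077 F [-0.13 -0.08 -0.38] t 30.4
full row [0.5417, -1.0811, 0.099, -0.0008, 0.0013, -0.5377] rows>= 8
pos [ 0.6412 -0.0638  0.28  ] yang 84.6 q [-0.23  0.48  0.41  1.51 -0.   -0.13] w 0.077 F [-0.13 -0.08 -0.38] t 30.4
full row [0.2477, -0.6131, 0.0996, -0.0005, 0.0014, -0.2821] rows>= 5
```

send_rows([
  [[0.05, -0.1, 0, 0, 0, -0.05], [0.11, -0.22, 0, 0, 0, -0.11], [0.18, -0.36, 0, 0, 0, -0.18], [0.25, -0.5, 0, 0, 0, -0.25], [0.32, -0.64, 0, 0, 0, -0.32], [0.39, -0.78, 0, 0, 0, -0.39], [0.46, -0.9, 0, 0, 0, -0.46], [0.52, -0.98, 0, 0, 0, -0.52], [0.54, -1.0, 0, 0, 0, -0.535], [0.54, -1.0, 0, 0, 0, -0.535]],
], hand=0.12)

```text
time_s: 31.4
eef_pos: [0.4502, -0.3478, 0.2779]
tool_rot: [-0.364, 0.932, 0.001, -0.0]
wrist_force: [0.4, -0.4, 0.7]
gripper_width: 0.0751
```

```bash
python3 -c "
from h import *
go([.449,-.3715,.14],133)"
```

```text
pos [ 0.4502 -0.3478  0.2779] yang 132.7 q [-0.8   0.33  0.18  1.42 -0.   -1.55] w 0.0751 F [ 0.43 -0.45  0.65] t 31.4
full row [0.0562, -0.056, 0.4595, 0.0009, -0.0001, -0.0039] rows>= 3
```

send_rows([
  [[0.03, -0.03, 0.05, 0, 0, 0], [0.056, -0.056, 0.13, 0, 0, 0], [0.056, -0.056, 0.23, 0, 0, 0], [0.056, -0.056, 0.33, 0, 0, 0], [0.056, -0.056, 0.41, 0, 0, 0], [0.056, -0.056, 0.45, 0, 0, 0], [0.056, -0.056, 0.46, 0, 0, 0], [0.056, -0.056, 0.46, 0, 0, 0]],
])

```text
time_s: 32.2
eef_pos: [0.4508, -0.3707, 0.141]
tool_rot: [-0.365, 0.931, -0.0, 0.0]
wrist_force: [0.7, -0.1, 1.4]
gripper_width: 0.0752
```

```bash
python3 al.py .449 -.3715 133 pics/w10.png
```

```text
pred [256.8 205.4] neck [253.4 205.1] r 23.011899948120117 world [[ 0.4503 -0.3732  0.076 ]]
pos [ 0.451  -0.371   0.1415] yang 132.8 q [-0.83  0.4  -0.09  1.08  0.   -1.57] w 0.0751 F [-0.42 -0.1   0.17] t 32.2
full row [0.0059, 0.0038, 0.3985, -0.0007, 0.0, -0.0026] rows>= 3
```

send_rows([
  [[0.006, 0, 0.05, 0, 0, 0], [0.006, 0, 0.12, 0, 0, 0], [0.006, 0, 0.2, 0, 0, 0], [0.006, 0, 0.28, 0, 0, 0], [0.006, 0, 0.34, 0, 0, 0], [0.006, 0, 0.38, 0, 0, 0], [0.006, 0, 0.398, 0, 0, 0], [0.006, 0, 0.398, 0, 0, 0]],
])

```text
time_s: 33.05
eef_pos: [0.4493, -0.3723, 0.0215]
tool_rot: [-0.365, 0.931, -0.0, 0.0]
wrist_force: [0.3, -1.2, 0.8]
gripper_width: 0.0752
```

send_rows([
  [[0, 0, 0, 0, 0, 0], [0, 0, 0, 0, 0, 0], [0, 0, 0, 0, 0, 0], [0, 0, 0, 0, 0, 0], [0, 0, 0, 0, 0, 0], [0, 0, 0, 0, 0, 0]],
], hand=1, grip_force=30)

```text
time_s: 33.65
eef_pos: [0.4496, -0.3726, 0.0224]
tool_rot: [-0.365, 0.931, -0.001, 0.0]
wrist_force: [-0.6, -0.3, 6.5]
gripper_width: 0.0574
```

send_rows([
  [[0, 0, -0.02, 0, 0, 0], [0, 0, -0.07, 0, 0, 0], [0, 0, -0.15, 0, 0, 0], [0, 0, -0.25, 0, 0, 0], [0, 0, -0.36, 0, 0, 0], [0, 0, -0.47, 0, 0, 0], [0, 0, -0.58, 0, 0, 0], [0, 0, -0.69, 0, 0, 0], [0, 0, -0.75, 0, 0, 0], [0, 0, -0.75, 0, 0, 0]],
])

```text
time_s: 34.65
eef_pos: [0.4498, -0.3728, 0.2491]
tool_rot: [-0.365, 0.931, -0.002, 0.001]
wrist_force: [1.2, -1.5, -1.9]
gripper_width: 0.0573
```

```bash
python3 -c "
from h import *
go([.5422,-.0023,.25],84.8)"
```

```text
pos [ 0.4498 -0.3728  0.2491] yang 132.8 q [-0.83  0.36  0.14  1.35 -0.   -1.58] w 0.0573 F [ 1.23 -1.52 -1.92] t 34.6
full row [-1.0647, 0.6976, -0.0062, -0.0027, 0.0012, 0.5329] rows>= 8
```

send_rows([
  [[-0.06, 0.04, -0.005, 0, 0, 0.03], [-0.18, 0.12, -0.005, 0, 0, 0.09], [-0.3, 0.2, -0.005, 0, 0, 0.15], [-0.42, 0.275, -0.005, 0, 0, 0.21], [-0.54, 0.355, -0.005, 0, 0, 0.27], [-0.66, 0.43, -0.005, 0, 0, 0.33], [-0.78, 0.51, -0.005, 0, 0, 0.4], [-0.89, 0.58, -0.005, 0, 0, 0.47], [-0.97, 0.635, -0.005, 0, 0, 0.53], [-1.0, 0.655, -0.005, 0, 0, 0.533]],
])

```text
time_s: 35.65
eef_pos: [0.5358, -0.0218, 0.2467]
tool_rot: [0.045, 0.999, 0.0, -0.001]
wrist_force: [-0.1, -0.1, -1.1]
gripper_width: 0.0574
```

```bash
python3 -c "
from h import *
go([.5422,-.0023,.08],84.8)"
```

```text
pos [ 0.5358 -0.0218  0.2467] yang 84.8 q [-0.19  0.28  0.02  1.31  0.   -0.1 ] w 0.0574 F [-0.12 -0.13 -1.12] t 35.6
full row [-0.0162, 0.0664, 0.5558, 0.0003, -0.0009, -0.0001] rows>= 4
```

send_rows([
  [[-0.02, 0.05, 0, 0, 0, 0], [-0.028, 0.062, 0.05, 0, 0, 0], [-0.028, 0.062, 0.13, 0, 0, 0], [-0.028, 0.062, 0.22, 0, 0, 0], [-0.028, 0.062, 0.31, 0, 0, 0], [-0.028, 0.062, 0.4, 0, 0, 0], [-0.028, 0.062, 0.48, 0, 0, 0], [-0.028, 0.062, 0.53, 0, 0, 0], [-0.028, 0.062, 0.556, 0, 0, 0], [-0.028, 0.062, 0.556, 0, 0, 0]],
])

```text
time_s: 36.65
eef_pos: [0.5457, -0.0068, 0.0801]
tool_rot: [0.045, 0.999, 0.0, -0.001]
wrist_force: [0.4, -0.0, -1.8]
gripper_width: 0.0571
```

send_rows([
  [[0, 0, 0.01, 0, 0, 0], [0, 0, 0.02, 0, 0, 0], [0, 0, 0.03, 0, 0, 0], [0, 0, 0.04, 0, 0, 0], [0, 0, 0.05, 0, 0, 0], [0, 0, 0.05, 0, 0, 0]],
])

```text
time_s: 37.25
eef_pos: [0.5459, -0.0064, 0.0656]
tool_rot: [0.045, 0.999, 0.0, -0.0]
wrist_force: [0.7, 0.5, -1.6]
gripper_width: 0.0576
```

send_rows([
  [[0, 0, 0.01, 0, 0, 0], [0, 0, 0.02, 0, 0, 0], [0, 0, 0.03, 0, 0, 0], [0, 0, 0.04, 0, 0, 0], [0, 0, 0.05, 0, 0, 0], [0, 0, 0.05, 0, 0, 0]],
])

```text
time_s: 37.85
eef_pos: [0.5459, -0.0065, 0.0505]
tool_rot: [0.046, 0.999, 0.0, -0.0]
wrist_force: [-0.3, 0.5, -1.9]
gripper_width: 0.0574
```

send_rows([
  [[0, 0, 0.007, 0, 0, 0], [0, 0, 0.014, 0, 0, 0], [0, 0, 0.02, 0, 0, 0], [0, 0, 0.02, 0, 0, 0]],
])

```text
time_s: 38.25
eef_pos: [0.5459, -0.0065, 0.0447]
tool_rot: [0.045, 0.999, 0.0, -0.0]
wrist_force: [1.1, -0.6, -1.4]
gripper_width: 0.0572
```

send_rows([
  [[0, 0, 0.005, 0, 0, 0], [0, 0, 0.01, 0, 0, 0], [0, 0, 0.012, 0, 0, 0], [0, 0, 0.012, 0, 0, 0]],
])

```text
time_s: 38.65
eef_pos: [0.546, -0.0065, 0.0413]
tool_rot: [0.045, 0.999, 0.0, -0.0]
wrist_force: [0.8, -0.4, -2.1]
gripper_width: 0.0574
```

send_rows([
  [[0, 0, 0.005, 0, 0, 0], [0, 0, 0.01, 0, 0, 0], [0, 0, 0.01, 0, 0, 0]],
])

```text
time_s: 38.95
eef_pos: [0.546, -0.0065, 0.0381]
tool_rot: [0.045, 0.999, 0.0, -0.0]
wrist_force: [-0.4, -0.6, -0.5]
gripper_width: 0.0575
```

send_rows([
  [[0, 0, 0.005, 0, 0, 0], [0, 0, 0.008, 0, 0, 0], [0, 0, 0.008, 0, 0, 0]],
])

```text
time_s: 39.25
eef_pos: [0.546, -0.0065, 0.0358]
tool_rot: [0.045, 0.999, 0.0, -0.0]
wrist_force: [-0.0, 0.2, -1.9]
gripper_width: 0.0573
```

send_rows([
  [[0, 0, 0.005, 0, 0, 0], [0, 0, 0.008, 0, 0, 0], [0, 0, 0.008, 0, 0, 0]],
])

```text
time_s: 39.55
eef_pos: [0.5461, -0.0065, 0.0335]
tool_rot: [0.045, 0.999, -0.0, 0.0]
wrist_force: [-0.4, 0.5, -0.7]
gripper_width: 0.0575
```

send_rows([
  [[0, 0, 0.004, 0, 0, 0], [0, 0, 0.006, 0, 0, 0], [0, 0, 0.006, 0, 0, 0]],
])

```text
time_s: 39.85
eef_pos: [0.5461, -0.0065, 0.0319]
tool_rot: [0.045, 0.999, -0.0, 0.0]
wrist_force: [-1.4, -0.4, 3.0]
gripper_width: 0.0575
```

send_rows([
  [[0, 0, 0.003, 0, 0, 0], [0, 0, 0.003, 0, 0, 0]],
])

```text
time_s: 40.05
eef_pos: [0.5462, -0.0065, 0.031]
tool_rot: [0.045, 0.999, -0.0, 0.0]
wrist_force: [-1.7, 0.3, 4.8]
gripper_width: 0.0571
```

Contact confirmed: fz is +4.8 N, so packing b is at about 17 mm. Ease up, release and retreat.

send_rows([
  [[0, 0, -0.004, 0, 0, 0], [0, 0, -0.004, 0, 0, 0]],
])

```text
time_s: 40.25
eef_pos: [0.5461, -0.0065, 0.0322]
tool_rot: [0.045, 0.999, 0.0, 0.0]
wrist_force: [-0.3, 0.6, 2.4]
gripper_width: 0.0573
```

send_rows([
  [[0, 0, 0, 0, 0, 0], [0, 0, 0, 0, 0, 0], [0, 0, 0, 0, 0, 0], [0, 0, 0, 0, 0, 0], [0, 0, 0, 0, 0, 0]],
], hand=0.1)

```text
time_s: 40.75
eef_pos: [0.5461, -0.0065, 0.032]
tool_rot: [0.045, 0.999, 0.0, -0.0]
wrist_force: [-0.5, -0.4, 0.2]
gripper_width: 0.0763
```

send_rows([
  [[0, 0, -0.02, 0, 0, 0], [0, 0, -0.06, 0, 0, 0], [0, 0, -0.13, 0, 0, 0], [0, 0, -0.22, 0, 0, 0], [0, 0, -0.32, 0, 0, 0], [0, 0, -0.43, 0, 0, 0], [0, 0, -0.54, 0, 0, 0], [0, 0, -0.65, 0, 0, 0], [0, 0, -0.76, 0, 0, 0], [0, 0, -0.8, 0, 0, 0]],
])

```text
time_s: 41.75
eef_pos: [0.5466, -0.0065, 0.2763]
tool_rot: [0.045, 0.999, -0.0, 0.002]
wrist_force: [1.2, -0.2, -0.2]
gripper_width: 0.077
```

```bash
python3 -c "
from h import *
go([.5218,.20,.28],25);go([.5218,.3288,.28],3)"
```

```text
pos [ 0.5466 -0.0065  0.2763] yang 84.8 q [-0.16  0.29  0.11  1.39  0.   -0.07] w 0.077 F [ 1.22 -0.19 -0.21] t 41.8
full row [0.1447, 0.6781, -0.0131, 0.0014, 0.0028, 0.6643] rows>= 7
pos [ 0.5466 -0.0065  0.2763] yang 84.8 q [-0.16  0.29  0.11  1.39  0.   -0.07] w 0.077 F [ 1.22 -0.19 -0.21] t 41.8
full row [0.1836, 1.1057, -0.0135, 0.002, 0.0026, 0.9088] rows>= 10
```

send_rows([
  [[0.02, 0.08, -0.01, 0, 0, 0.08], [0.04, 0.19, -0.01, 0, 0, 0.17], [0.06, 0.31, -0.01, 0, 0, 0.26], [0.08, 0.43, -0.01, 0, 0, 0.35], [0.1, 0.55, -0.01, 0, 0, 0.44], [0.12, 0.67, -0.01, 0, 0, 0.53], [0.14, 0.79, -0.01, 0, 0, 0.62], [0.16, 0.9, -0.01, 0, 0, 0.71], [0.18, 0.98, -0.01, 0, 0, 0.8], [0.18, 1.0, -0.01, 0, 0, 0.89]],
], hand=0)

```text
time_s: 42.75
eef_pos: [0.5186, 0.2995, 0.276]
tool_rot: [0.679, 0.734, 0.0, -0.0]
wrist_force: [0.7, -0.0, -0.2]
gripper_width: 0.0854
```

send_rows([
  [[0.06, -0.008, 0, 0, 0, 0.01], [0.1, -0.01, 0, 0, 0, 0.02], [0.1, -0.01, 0, 0, 0, 0.02], [0.1, -0.01, 0, 0, 0, 0.02]],
])

```text
time_s: 43.15
eef_pos: [0.514, 0.3266, 0.2757]
tool_rot: [0.689, 0.725, 0.0, 0.0]
wrist_force: [0.1, -0.3, -0.6]
gripper_width: 0.0853
```

```bash
python3 -c "
from h import *
c=imaging.get_calibration('wrist');im=imaging.snapshot('wrist');cv2.imwrite('pics/w11.png',im)
t=imaging.snapshot('top');s=imaging.snapshot('scene')
g=cv2.cvtColor(im,6);m=((g<75)*255).astype(np.uint8)
p=proj('wrist',[[.5218,.3288,.151]],c)[0].astype(int);M=0*m;M[max(0,p[1]-90):p[1]+75,p[0]-25:p[0]+25]=m[max(0,p[1]-90):p[1]+75,p[0]-25:p[0]+25]
q=max(cv2.findContours(M,0,2)[0],key=cv2.contourArea);b=cv2.boxPoints(cv2.minAreaRect(q));P=ray('wrist',b,.151,c);print(p,b.round().tolist(),P.round(3).tolist(),P.mean(0))
cv2.imwrite('pics/c11.png',np.vstack([np.hstack([cv2.resize(im,(400,300)),cv2.resize(s,(400,300))]),cv2.resize(t[150:262,190:410],(800,300)[:2])[:300]]))
go([.5218,.3288,.126],3)"
```

```text
[263 178] [[250.0, 247.0], [253.0, 102.0], [274.0, 102.0], [271.0, 247.0]] [[0.514, 0.268, 0.151], [0.511, 0.389, 0.151], [0.526, 0.39, 0.151], [0.532, 0.268, 0.151]] [0.52080055 0.32858272 0.151     ]
pos [0.5142 0.3262 0.2754] yang 2.9 q [ 0.43  0.41  0.29  1.45 -0.    1.95] w 0.0855 F [-0.07  0.14 -0.54] t 43.3
full row [0.0075, 0.0255, 0.4981, 0.0002, 0.0, -0.0015] rows>= 3
```

View pics/c11.png

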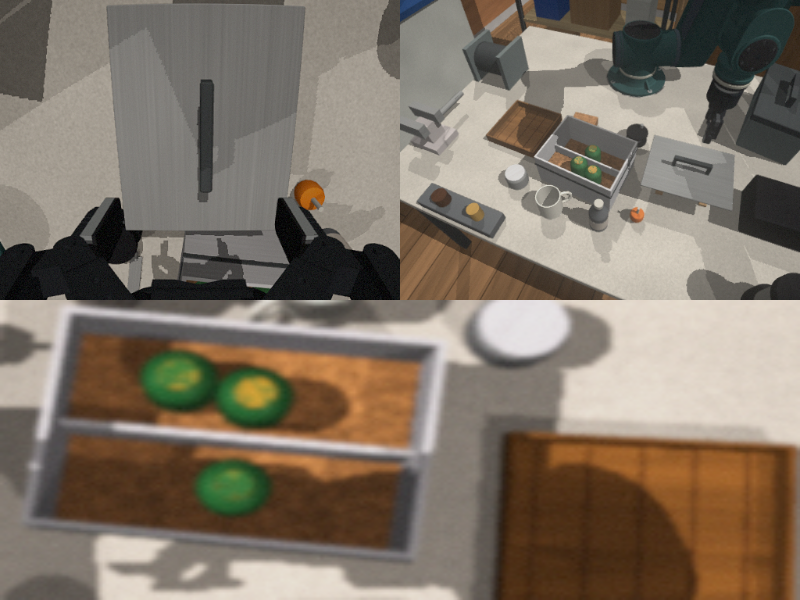

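All three floats are in the tin. One in well a has shifted next to its neighbour, so I'll check it is upright before closing.

```bash
python3 -c "
from h import *
s=imaging.snapshot('scene')
cv2.imwrite('pics/s12.png',cv2.resize(s[145:250,165:310],(797,577),interpolation=cv2.INTER_CUBIC))
for n,P in (('a+',[.6497,.0354,.1245]),('a-',[.6409,-.0638,.1245]),('b',[.5461,-.0065,.087])): print(n,((proj('scene',[P])[0]-[165,145])*5.5).round())"
```

```text
a+ [449. 388.]
a- [259. 308.]
b [451. 243.]
```

View pics/s12.png

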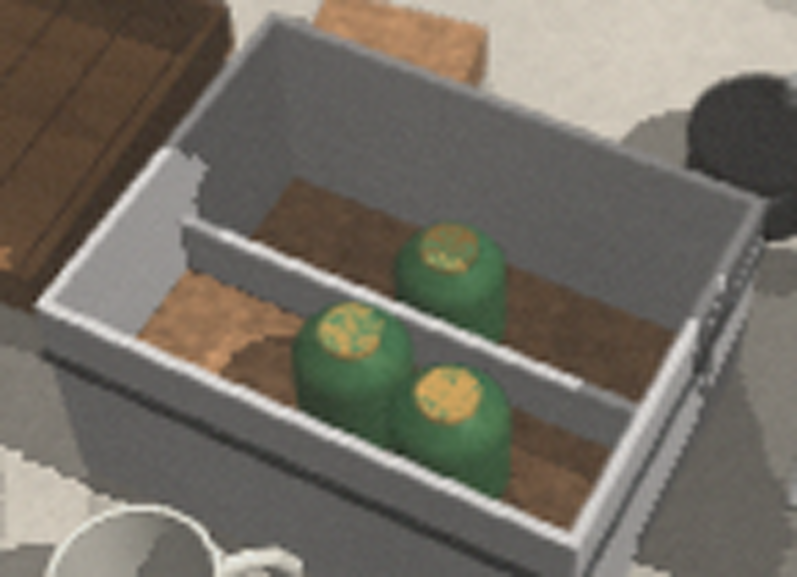

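All three stand upright. The second float was knocked about 4 cm sideways but is still fine in its well. Now I fetch the lid, with the bar measured at (0.521, 0.3286).

send_rows([
  [[0.0075, 0.024, 0.06, 0, 0, 0], [0.0075, 0.024, 0.15, 0, 0, 0], [0.0075, 0.024, 0.24, 0, 0, 0], [0.0075, 0.024, 0.33, 0, 0, 0], [0.0075, 0.024, 0.41, 0, 0, 0], [0.0075, 0.024, 0.46, 0, 0, 0], [0.0075, 0.024, 0.49, 0, 0, 0], [0.0075, 0.024, 0.497, 0, 0, 0], [0.0075, 0.024, 0.497, 0, 0, 0]],
])

```text
time_s: 44.25
eef_pos: [0.5214, 0.3294, 0.1264]
tool_rot: [0.689, 0.725, 0.0, 0.0]
wrist_force: [1.0, 0.6, 0.5]
gripper_width: 0.0854
```

send_rows([
  [[0, 0, 0, 0, 0, 0], [0, 0, 0, 0, 0, 0], [0, 0, 0, 0, 0, 0], [0, 0, 0, 0, 0, 0], [0, 0, 0, 0, 0, 0], [0, 0, 0, 0, 0, 0], [0, 0, 0, 0, 0, 0], [0, 0, 0, 0, 0, 0]],
], hand=1, grip_force=70)

```text
time_s: 45.05
eef_pos: [0.5215, 0.3295, 0.1263]
tool_rot: [0.689, 0.725, 0.0, 0.0]
wrist_force: [3.4, 0.6, 3.9]
gripper_width: 0.0128
```

send_rows([
  [[0, 0, -0.01, 0, 0, 0], [0, 0, -0.04, 0, 0, 0], [0, 0, -0.1, 0, 0, 0], [0, 0, -0.18, 0, 0, 0], [0, 0, -0.27, 0, 0, 0], [0, 0, -0.37, 0, 0, 0], [0, 0, -0.45, 0, 0, 0], [0, 0, -0.48, 0, 0, 0], [0, 0, -0.48, 0, 0, 0]],
])

```text
time_s: 45.95
eef_pos: [0.5214, 0.3296, 0.2707]
tool_rot: [0.689, 0.725, 0.001, 0.0]
wrist_force: [-0.7, -0.5, -4.7]
gripper_width: 0.0129
```

```bash
python3 -c "
from h import *
go([.594,-.0065,.27],-5.2)"
```

```text
pos [0.5214 0.3296 0.2707] yang 2.9 q [0.43 0.42 0.3  1.45 0.   1.95] w 0.0129 F [-0.67 -0.51 -4.72] t 46.0
full row [-1.1311, 0.1852, 0.0018, 0.0006, -0.0004, 0.0899] rows>= 7
```

send_rows([
  [[-0.04, 0.007, 0, 0, 0, 0.003], [-0.12, 0.02, 0, 0, 0, 0.01], [-0.22, 0.036, 0, 0, 0, 0.018], [-0.33, 0.054, 0, 0, 0, 0.026], [-0.44, 0.072, 0, 0, 0, 0.035], [-0.55, 0.09, 0, 0, 0, 0.044], [-0.66, 0.108, 0, 0, 0, 0.053], [-0.76, 0.125, 0, 0, 0, 0.062], [-0.83, 0.136, 0, 0, 0, 0.07], [-0.85, 0.139, 0, 0, 0, 0.07]],
])

```text
time_s: 46.95
eef_pos: [0.5754, 0.0743, 0.2685]
tool_rot: [0.729, 0.685, -0.001, -0.001]
wrist_force: [1.0, 0.8, -5.6]
gripper_width: 0.0127
```

```bash
python3 -c "
from h import *
go([.594,-.006,.27],-5.2)"
```

```text
pos [0.5754 0.0743 0.2685] yang -3.6 q [-0.01  0.36  0.19  1.41 -0.    1.62] w 0.0127 F [ 1.    0.78 -5.57] t 47.0
full row [-0.2633, 0.0787, -0.0051, -0.0015, 0.0004, 0.018] rows>= 2
```

send_rows([
  [[-0.06, 0.02, 0, 0, 0, 0.006], [-0.14, 0.042, 0, 0, 0, 0.012], [-0.21, 0.063, 0, 0, 0, 0.018], [-0.25, 0.075, 0, 0, 0, 0.018], [-0.26, 0.078, 0, 0, 0, 0.018], [-0.26, 0.078, 0, 0, 0, 0.018], [-0.26, 0.078, 0, 0, 0, 0.018]],
])

```text
time_s: 47.65
eef_pos: [0.5942, -0.0015, 0.2699]
tool_rot: [0.737, 0.676, 0.0, -0.0]
wrist_force: [0.2, 0.8, -4.1]
gripper_width: 0.0128
```

```bash
python3 -c "
from h import *
go([.594,-.006,.19],-5.2)"
```

```text
pos [ 0.5942 -0.0015  0.2699] yang -5.0 q [-0.14  0.38  0.23  1.42  0.    1.52] w 0.0128 F [ 0.15  0.75 -4.12] t 47.6
full row [-0.0149, 0.0008, 0.2662, -0.0002, -0.0002, 0.0024] rows>= 2
```

send_rows([
  [[-0.015, 0.001, 0.03, 0, 0, 0.0024], [-0.015, 0.001, 0.09, 0, 0, 0.0024], [-0.015, 0.001, 0.15, 0, 0, 0.0024], [-0.015, 0.001, 0.21, 0, 0, 0.0024], [-0.015, 0.001, 0.25, 0, 0, 0.0024], [-0.015, 0.001, 0.266, 0, 0, 0.0024], [-0.015, 0.001, 0.266, 0, 0, 0.0024], [-0.015, 0.001, 0.266, 0, 0, 0.0024]],
])

```text
time_s: 48.45
eef_pos: [0.5945, -0.0068, 0.1906]
tool_rot: [0.739, 0.674, 0.0, 0.0]
wrist_force: [-0.3, 0.1, -4.1]
gripper_width: 0.0128
```

```bash
python3 -c "
from h import *
go([.594,-.006,.170],-5.2)"
```

```text
pos [ 0.5945 -0.0068  0.1906] yang -5.2 q [-0.15  0.4   0.04  1.22 -0.    1.51] w 0.0128 F [-0.34  0.06 -4.12] t 48.5
full row [0.0025, -0.0018, 0.0688, 0.0004, 0.0, -0.0004] rows>= 1
```

send_rows([
  [[0.0025, -0.0018, 0.01, 0, 0, 0], [0.0025, -0.0018, 0.02, 0, 0, 0], [0.0025, -0.0018, 0.03, 0, 0, 0], [0.0025, -0.0018, 0.04, 0, 0, 0], [0.0025, -0.0018, 0.05, 0, 0, 0], [0.0025, -0.0018, 0.06, 0, 0, 0], [0.0025, -0.0018, 0.06, 0, 0, 0]],
])

```text
time_s: 49.15
eef_pos: [0.5936, -0.0061, 0.1717]
tool_rot: [0.739, 0.674, -0.0, -0.0]
wrist_force: [0.3, 0.2, -3.8]
gripper_width: 0.0125
```

send_rows([
  [[0, 0, 0.006, 0, 0, 0], [0, 0, 0.012, 0, 0, 0], [0, 0, 0.012, 0, 0, 0]],
])

```text
time_s: 49.45
eef_pos: [0.5937, -0.0061, 0.1684]
tool_rot: [0.739, 0.674, -0.0, -0.0]
wrist_force: [-0.4, -0.0, -3.6]
gripper_width: 0.0124
```

send_rows([
  [[0, 0, 0.004, 0, 0, 0], [0, 0, 0.006, 0, 0, 0], [0, 0, 0.006, 0, 0, 0]],
])

```text
time_s: 49.75
eef_pos: [0.5938, -0.0061, 0.1667]
tool_rot: [0.739, 0.674, -0.0, -0.0]
wrist_force: [0.0, -0.0, -4.8]
gripper_width: 0.0128
```

The plug is inside the mouth, with no lateral force and fz only the lid's weight.

send_rows([
  [[0, 0, 0.002, 0, 0, 0], [0, 0, 0.003, 0, 0, 0], [0, 0, 0.003, 0, 0, 0]],
])

```text
time_s: 50.05
eef_pos: [0.594, -0.0061, 0.1662]
tool_rot: [0.739, 0.674, 0.0, 0.0]
wrist_force: [-0.3, -0.3, 2.8]
gripper_width: 0.0127
```

send_rows([
  [[0, 0, 0.002, 0, 0, 0], [0, 0, 0.002, 0, 0, 0]],
])

```text
time_s: 50.25
eef_pos: [0.5941, -0.0061, 0.1662]
tool_rot: [0.739, 0.674, 0.0, 0.001]
wrist_force: [-3.2, 0.8, 8.9]
gripper_width: 0.0127
```

Seated: the TCP stopped at 0.1662, against 0.166 when the lid was first gripped, with the rim pushing back. Releasing.

send_rows([
  [[0, 0, -0.002, 0, 0, 0], [0, 0, -0.002, 0, 0, 0], [0, 0, -0.002, 0, 0, 0], [0, 0, -0.002, 0, 0, 0], [0, 0, -0.002, 0, 0, 0], [0, 0, -0.002, 0, 0, 0]],
], hand=0)

```text
time_s: 50.85
eef_pos: [0.5938, -0.0061, 0.1658]
tool_rot: [0.739, 0.674, -0.0, -0.0]
wrist_force: [-0.7, 0.3, 0.2]
gripper_width: 0.0855
```

send_rows([
  [[0, 0, -0.02, 0, 0, 0], [0, 0, -0.07, 0, 0, 0], [0, 0, -0.15, 0, 0, 0], [0, 0, -0.25, 0, 0, 0], [0, 0, -0.35, 0, 0, 0], [0, 0, -0.45, 0, 0, 0], [0, 0, -0.55, 0, 0, 0], [0, 0, -0.6, 0, 0, 0], [0, 0, -0.6, 0, 0, 0]],
])

```text
time_s: 51.75
eef_pos: [0.5944, -0.0062, 0.348]
tool_rot: [0.739, 0.674, 0.001, 0.001]
wrist_force: [0.4, -0.0, 0.2]
gripper_width: 0.0854
```

```bash
python3 -c "
from h import *
c=imaging.get_calibration('wrist');im=imaging.snapshot('wrist');s=imaging.snapshot('scene')
cv2.imwrite('pics/c13.png',np.hstack([cv2.resize(im,(400,300)),cv2.resize(s[90:290,100:367],(400,300),interpolation=cv2.INTER_CUBIC)]))
go([.6,0,.35],-5.2)"
```

```text
pos [ 0.5939 -0.0061  0.3454] yang -5.2 q [-0.15  0.39  0.45  1.63  0.    1.51] w 0.0858 F [-0.53 -0.26 -1.3 ] t 51.9
full row [0.022, 0.0184, -0.0153, -0.0001, -0.0, -0.0005] rows>= 1
```

View pics/c13.png

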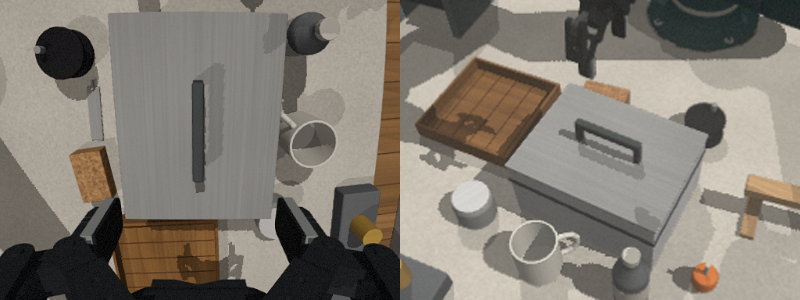

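The lid sits flat and square on the tin, the crate is empty, the bystanders haven't moved, and the gripper is clear.

```bash
python3 -c "
from workcell import ticket; print(ticket.close_job())"
```

```text
the job is handed in; nothing more can be done
None
```

The job is done and handed in at about 52 s on the robot's clock. I parked the lid flat on the trestle and put all three floats that were present into the tin upright. I then put the lid back.

- **Floats:** two are in well a, where the packing is about 54 mm up, and one is in well b, at about 17 mm. I lowered each in small steps until the wrist force showed contact, peaking at roughly 3 to 7 N above the hanging weight, and only then let go.
- **Knocked float:** the second float in well a ended about 4 cm from where I set it down, next to its neighbour. I took this as the announced knock. A close look showed all three upright, so I left it.
- **Lid:** when reseated, the gripper stopped at 166.2 mm, against about 166 mm when it first gripped the seated lid. The force reading showed the lid resting on the rim. The last pictures show it flat and square on the tin.
- **Other checks:** the crate is empty, the other things look unmoved, and the gripper is open and about 15 cm above the lid's handle.
- **Disagreement:** when I estimated the packing depth from the pictures, the side-wall edges of well b gave an impossible value (below the shelf), so I used the end-wall edges. The contact heights later agreed with those to about 2 mm.

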